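# Load the test-cassette reader's sprung magazine

### The job

Load the reader's spring-loaded magazine with the two fresh cassettes, the white patient test first and then the green control on top of it, so that the control is read first. Press each one down against the spring and slide it, window end first, under the blue lips until it is fully home against the stop plate at the back, its switch pressed in, then let go of it; feel for the stop and keep the force light on the reader and cassettes, and leave everything else on the bench where it is.

Things in the scene. Friction and masses are not known exactly. Their poses are not given: they have to be found in the camera images.
- white_cassette: The patient's test cassette: white rigid plastic, blue label at the trailing end, 70 long (x) x 26 wide (y) x 7 thick (z) mm, about 15 g. Origin: centre of the underside; +x along its length towards the leading end (nearest the oblong result window); round sample well and label towards the trailing -x end; z up. Starts flat on the bench.
- green_cassette: The control cassette: green shell, white label at the trailing end, same 70 x 26 x 7 mm, about 15 g. Origin: centre of the underside; +x along its length towards the leading end (nearest the oblong result window); round sample well and label towards the trailing -x end; z up. Starts flat on the bench.
- white_cassette_nose (a point): Middle of the white cassette's leading end face (35 mm ahead of its origin, 3.5 mm above its underside).
- green_cassette_nose (a point): Middle of the green cassette's leading end face (35 mm ahead of its origin, 3.5 mm above its underside).
- reader: Cream bench-top cassette reader, fixed, with an open grey magazine at one end. Origin: on the bench under the magazine; +x: the way a cassette slides in, towards the housing; z up. In this frame, mm: deck under the magazine x -65 to 75, 150 wide, top z 46; housing behind x 75 to 260, 150 wide, 138 high, joined to the magazine by a bridge 37 wide, z 104.5 high. Sliding a cassette in takes 1 to 6 N.
- home_switch (a joint): Cassette-present switch: brass plunger 6 wide (y), z 93.5 to 96.5 in the reader frame, standing 3 mm out of the stop plate that ends a cassette's travel. 0 = out, 0.003 = pressed in flush (under 1 N), cassette fully home on the plate. The plate is clamped by a black thumbscrew (24 dia, up to z 113) in the slot between the lips wherever last set: its face is somewhere between reader x 18 and 38 mm.
- mouth (a point): Midline at the front of the lips' lead-ins, at the height of the lips' underside (reader frame -5, 0, 100 mm). Reader frame, mm: two rigid blue lips over x 4 to 48, underside z 100, top z 104.5, 18 open between them; lead-ins turned up from x 4 to x -5 (lower edge there z 105). Channel under the lips 28.6 wide from x 2 back, flared to 32 at x -7; walls 37 wide outside (flare 40).
- platform (a point): Point on top of the orange spring platform (moves with it; reader frame 0, 0, z 99.5 when empty). Platform 25.5 wide, x -50 to 17. The spring gives about 2 N at the top, 0.15 N more per mm, and stops hard 30 mm down. Let go under the lips, a cassette is held up against them (underside at z 93); the next one loaded pushes it 7 mm lower.
- front_wall (a point): Middle of the top edge of the magazine's front wall: reader frame x -58 to -54 mm, 37 wide, top z 80 (this point -56, 0, 80); the trailing part of a cassette passes over it. Between x -58 and x -7 the side walls are cut away down to z 68, leaving room for fingers either side of a cassette while it slides.
- used_cassette: A used cassette, yellow with a red label, 70 x 26 x 7 mm; stays where it is. Origin: centre of the underside.
- tube_rack: White two-handled tube rack with capped tubes, 75 x 200 mm, 102 high; a bystander. Origin: centre of the underside.
- buffer_bottle: Dropper bottle, 26 mm diameter, 65 high; a bystander. Origin: centre of the underside.
- timer: White bench timer, 50 x 65 x 20 mm; a bystander. Origin: centre of the underside.
- marker: Marker pen lying flat, 130 mm long, 14 high; a bystander. Origin: under its middle.
- tip_box: Blue pipette-tip box, 85 x 120 x 57 mm; a bystander. Origin: centre of the underside.
- kit_carton: Open cardboard kit carton, 100 x 140 mm, 60 high with a flap up to 100; a bystander. Origin: centre of the underside.
Not all that is in view belongs to the job. What is shaped like the white_cassette but pink or purple is not meant. Of the things that look like the green_cassette, take the one that is nearest to the robot's base at the start.

How it is judged:
By the outcome, as a careful person would: the job done as asked, in the order asked, and still so for the second after the job is handed in, with the robot touching nothing.
It also fails if it takes over 61 s, if anything falls off the work surface, if the arm or the gripper's body presses on something with over 40 N, if the wrist force passes 120 N, or if a joint passes its speed limit or range.

### The arm

A 6-joint arm with a two-finger parallel gripper is mounted at the origin on the work surface. World frame = base frame: x ahead of the robot, y to its left, z up, the work surface at z = 0. Lengths are in mm, angles in rad, forces in N, time in s.
With the tool pointing down it reaches from about 350 to 775 mm from the base axis. Payload 7.3 kg.
Tool frame: the origin (TCP) lies midway between the tips of the shut fingers; the grasp point (between the pads) lies bot.tcp_to_grasp behind it (bot.tcp_to_grasp is the distance from the TCP to the grasp point, in mm); z points along the fingers, y is the direction in which the jaws open and shut (so a half turn about z gives the same grasp; the last joint's range is limited). The gripper opens to 92 mm and grips with 3 to 60 N. Pads are 19 mm wide; open, the fingers measure 130 mm over their backs; the gripper's body (75 mm by 190 mm) begins 47 mm behind the grasp point.
Start: joints at [-1.277, 0.342, 1.524, -0, 1.275, -0.146], TCP at [223.548, -475.052, 192.141] pointing down, gripper open.
Joint ranges: [-2.53, 2.53], [-0.77, 2.02], [0.04, 2.7], [-1, 4.14], [0.28, 2.66], [-3.11, 3.11]. Speed limits (rad/s): [2.57, 2.57, 3.14, 3.14, 3.14, 3.14].

### API

Orientations are given as [roll, pitch, yaw] about the fixed x, y, z axes, in that order (R = Rz(yaw) Ry(pitch) Rx(roll)).
In Python, from plant import bot gives the robot as it stands.
- The arm moves only by the shell command python3 -m inch 'ROWS'. ROWS is JSON, one flat list of numbers, 7 for each row, row after row: the shift along the world's x, y, z in cm, then the turn, a rotation vector about the world's x, y, z in degrees, then the gripper command: -1 is shut, 1 is fully open, values between are in proportion. In form: [tx, ty, tz, ax, ay, az, fingers, tx, ty, tz, ax, ay, az, fingers, ...]. A call has exactly 5 rows; each row is the pose to reach, as a shift and turn from the pose measured when the call began; what a row does not reach only later rows make up. A row lasts 1/10 s, in which the tool goes at most 50 mm and 8.59 degrees, less where a joint would pass 70% of its speed; a pose out of reach is approached as far as the arm can. A call with a gripper value outside its range is refused whole. The fingers move at their own pace and stop on an object; the grip force is fixed at half the most. Time passes only in rows, so rows that repeat a pose let the fingers close, or fill a call up. It gives the time, the measured TCP pose, the force and the opening at its end, in the units of the state.
- bot.get_obs(): the state, without advancing time (a new reading comes with each control period).
- bot.capture(name): name is "scene" or "top" or "wrist"; returns the picture (480x640x3 uint8, red, green, blue); there is no depth.
- bot.calibration(name): a dict with "fx", "fy", "cx", "cy" (pixels), "cam_to_world" (4x4, takes a point from camera to world coordinates). Camera axes: x right, y down, z forward; pixel columns grow to the right and rows downward; lengths in mm; the calibration is good to about 2 mm. A picture is of the moment at which its call begins: read the wrist's pose just before it. calibration takes no time and is no camera call; for the wrist camera it gives the pose at the moment of the call.
- bot.close_job(): hands the job in, once; it reports no verdict.
The state is a dict: "time": time; "joint_positions": joint angles; "dq": joint speeds; "tau": joint torques, N m; "tool_pos": TCP position; "tcp_rot": TCP orientation; "contact_force": force on the tool from outside, world axes, zero at the start; "moment": the same for the moment, N m; "grip_width": finger opening in mm.
Only numpy, scipy, OpenCV 4.12 (cv2) and the standard library are available. Lean on these libraries where they do the work, as an engineer would, in place of code of your own. Each camera call takes 0.05 s, during which the arm holds its last target.

## Working session

There is one attempt and no reset: what is moved stays moved. The work goes in short steps, Python scripts to look and compute and a shell command to move; the robot and the scene stay as the last step left them, time stands still between calls to the robot, and variables do not carry over. Pictures are saved under pics/ and viewed, and the job is handed in when it is done.

```bash
mkdir -p pics; ls
python3 - <<'E'
from plant import bot
import cv2
print(bot.get_obs(), bot.tcp_to_grasp)
for n in ["scene","top","wrist"]:
    c=bot.calibration(n)
    print(n,c)
    im=bot.capture(n)
    cv2.imwrite(f"pics/{n}0.png",im[:,:,::-1])
E
```

```text
pics
{'time': 0.0, 'joint_positions': array([-1.27702340e+00,  3.42733436e-01,  1.52502911e+00, -3.84298362e-06,
        1.27538574e+00, -1.46016864e-01]), 'dq': array([ 7.92103059e-05, -5.91325328e-04,  1.90364050e-03,  9.37592017e-04,
       -7.80425706e-04, -9.44825213e-04]), 'tau': array([-5.21773145e-04, -4.31248462e+01, -2.44215560e+01,  7.16139749e-02,
        5.58968622e-02, -1.13845317e-04]), 'tool_pos': array([ 223.39392439, -474.58894835,  191.43522154]), 'tcp_rot': array([-3.14005304e+00, -2.22706147e-04,  4.39790745e-01]), 'contact_force': array([-0.10639141,  0.36318033,  0.30400315]), 'moment': array([0.01866442, 0.00093716, 0.0351625 ]), 'grip_width': 91.7161881467198} 18.8
scene {'fx': 534.0573760440324, 'fy': 534.0573760440324, 'cx': 321.3166501603319, 'cy': 236.5797460592881, 'cam_to_world': array([[-6.45592313e-02,  6.38714859e-01, -7.66730353e-01,
         1.21067414e+03],
       [ 9.97671561e-01,  2.43801199e-02, -6.36950971e-02,
        -8.43623518e+01],
       [-2.19900270e-02, -7.69057175e-01, -6.38801612e-01,
         6.39362466e+02],
       [ 0.00000000e+00
[... 293 characters left out ...]
01, -2.46173293e-03, -6.52756668e-03,
        -1.55402350e+02],
       [ 6.74268759e-03, -1.00916716e-01, -9.94872028e-01,
         9.49422512e+02],
       [ 0.00000000e+00,  0.00000000e+00,  0.00000000e+00,
         1.00000000e+00]])}
wrist {'fx': 414.9379376562927, 'fy': 414.9379376562927, 'cx': 317.8166879136611, 'cy': 243.3717061288882, 'cam_to_world': array([[ 4.26433034e-01, -8.59255404e-01, -2.82550913e-01,
         2.98941956e+02],
       [-9.04517279e-01, -4.05725691e-01, -1.31282731e-01,
        -4.37987430e+02],
       [-1.83276837e-03,  3.11555476e-01, -9.50226197e-01,
         3.83827139e+02],
       [ 0.00000000e+00,  0.00000000e+00,  0.00000000e+00,
         1.00000000e+00]])}
```

View pics/scene0.png

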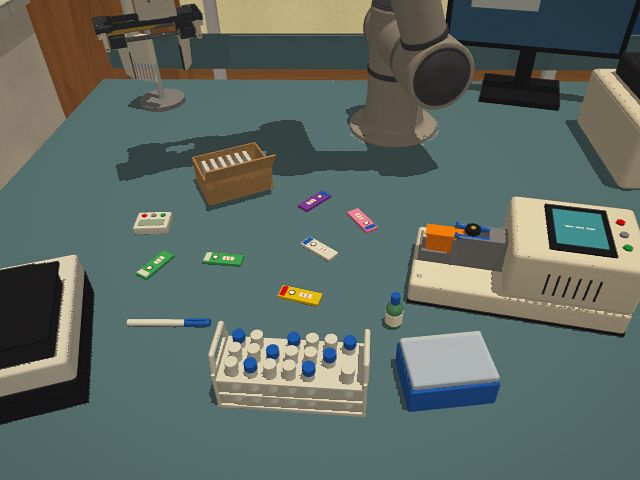

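View pics/top0.png

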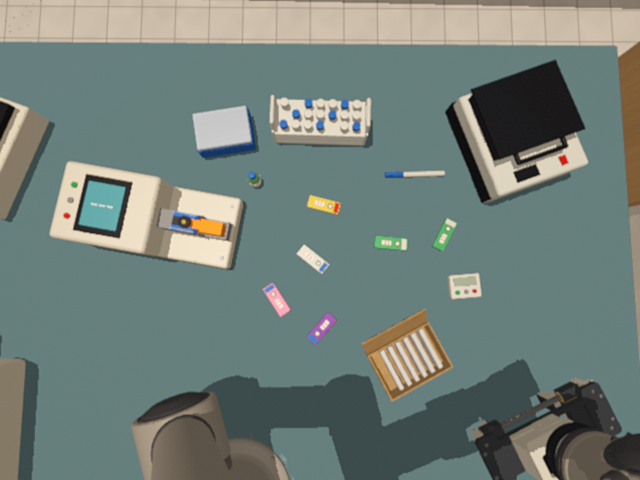

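View pics/wrist0.png

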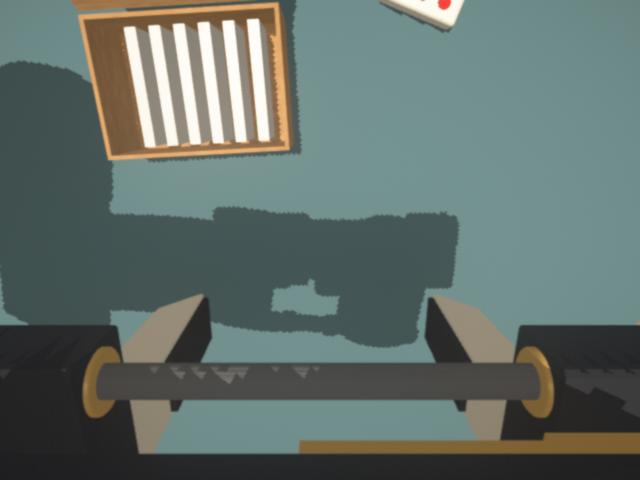

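The views show the white cassette at about top px (313,259), greens at (391,243) and (445,235), and the reader's magazine at about (195,223) with its mouth towards the right (world -y). Now I'll measure them.

```bash
cat > h.py <<'E'
import numpy as np, cv2
def ray(c,u,v):
    T=np.array(c["cam_to_world"]); d=T[:3,:3]@np.array([(u-c["cx"])/c["fx"],(v-c["cy"])/c["fy"],1.0]); return T[:3,3],d
def onz(c,u,v,z):
    o,d=ray(c,u,v); return o+d*(z-o[2])/d[2]
def proj(c,P):
    T=np.array(c["cam_to_world"]); p=T[:3,:3].T@(np.array(P)-T[:3,3]); return np.array([c["fx"]*p[0]/p[2]+c["cx"],c["fy"]*p[1]/p[2]+c["cy"]])
def blobs(im,lo,hi,amin=20):
    h=cv2.cvtColor(im,cv2.COLOR_RGB2HSV); m=cv2.inRange(h,np.array(lo),np.array(hi))
    n,l,s,ce=cv2.connectedComponentsWithStats(m)
    return [(ce[i],s[i],l==i) for i in range(1,n) if s[i][4]>=amin]
def tri(c1,p1,c2,p2):
    o1,d1=ray(c1,*p1);o2,d2=ray(c2,*p2)
    A=np.stack([d1,-d2],1); t=np.linalg.lstsq(A,o2-o1,rcond=None)[0]
    a=o1+d1*t[0];b=o2+d2*t[1]; return (a+b)/2,np.linalg.norm(a-b)
E
python3 - <<'E'
from h import *
from plant import bot
np.set_printoptions(precision=1,suppress=True)
for n in ["top","scene"]:
    c=bot.calibration(n); im=cv2.imread(f"pics/{n}0.png")[:,:,::-1].copy()
    for nm,lo,hi in [("green",(50,120,60),(75,255,255)),("orange",(8,200,150),(16,255,255)),("blue",(100,150,60),(118,255,255)),("white",(0,0,185),(180,60,255))]:
        for ce,s,m in blobs(im,lo,hi):
            if s[4]>1500: continue
            ys,xs=np.nonzero(m); r=cv2.minAreaRect(np.stack([xs,ys],1).astype(np.float32))
            z=100 if nm in("orange",) else 7
            print(n,nm,ce,s,"rect",np.round(r[1],1),round(r[2],1),onz(c,*ce,z))
im=cv2.imread("pics/top0.png")
a=cv2.resize(im[150:280,140:260],None,fx=5,fy=4.6,interpolation=cv2.INTER_CUBIC);cv2.imwrite("pics/topz.png",cv2.resize(im[160:280,140:300],(800,600),interpolation=cv2.INTER_CUBIC))
im=cv2.imread("pics/scene0.png"); cv2.imwrite("pics/scz.png",cv2.resize(im[195:315,400:560],(800,600),interpolation=cv2.INTER_CUBIC))
E
```

```text
top green [441.9 237.9] [433 223  21  28 178] rect [11.2 25.5] 26.6 [ 526.  -431.9    7. ]
top blue [308.2 102.8] [306  99   6   9  43] rect [8. 5.] 90.0 [ 828.7 -140.4    7. ]
top blue [344.4 103.8] [342 100   6   9  47] rect [8. 5.] 90.0 [ 827.  -221.5    7. ]
top blue [231.4 146.8] [199 110  57  48 434] rect [33.5 64.9] 49.4 [727.3  28.9   7. ]
top blue [295.6 113.9] [293 111   6   7  36] rect [6. 5.] 90.0 [ 803.1 -112.4    7. ]
top blue [331.9 114.4] [329 111   6   8  39] rect [7. 5.] 90.0 [ 802.2 -193.4    7. ]
top blue [283.2 124.1] [280 121   7   7  37] rect [6. 6.] 90.0 [779.5 -84.9   7. ]
top blue [319.5 124.8] [317 121   6   8  40] rect [7. 5.] 90.0 [ 778.2 -165.7    7. ]
top blue [355.8 126.2] [353 122   6   9  40] rect [8. 5.] 90.0 [ 775.2 -246.5    7. ]
top blue [251.5 175.1] [249 172   6   7  35] rect [6. 5.] 90.0 [663.6 -16.4   7. ]
top blue [393.6 174.3] [385 172  18   6  82] rect [ 4.9 17.2] 86.2 [ 666.4 -329.2    7. ]
top blue [185.5 215.5] [174 213  26   6  45] rect [25.2  2.4] 8.1 [573.4 125.2   7. ]
top blue [312.7 338.2] [310 335   7   7  22] rect [7.8 2.1] 45.0
[... 5453 characters left out ...]
 6  37 185] rect [36.  5.] 90.0 [705.  -63.5   7. ]
scene white [455.  342.1] [401 331  98  47 430] rect [103.8  36.9] 21.0 [689.2  67.3   7. ]
scene white [311.9 337.4] [306 333  13  10  96] rect [ 9.4 11.2] 63.4 [ 690.1 -146.3    7. ]
scene white [330.7 338.4] [325 334  12  10  97] rect [ 9. 11.] 90.0 [ 690.7 -117.7    7. ]
scene white [220.2 349.7] [216 337  10  28  68] rect [ 2.5 28.4] 15.9 [ 719.8 -280.6    7. ]
scene white [289.1 397.1] [219 392 144  11 243] rect [143.3   2.2] 4.0 [ 795.1 -169.2    7. ]
scene white [232.6 404.1] [222 403  25   4  43] rect [24.2  2. ] 5.2 [ 809.7 -244.4    7. ]
scene white [310.8 409.6] [248 406 114   8 180] rect [113.2   1.9] 3.7 [ 812.7 -138.1    7. ]
```

```bash
sleep 0
```

```text
(no output)
```

View pics/topz.png

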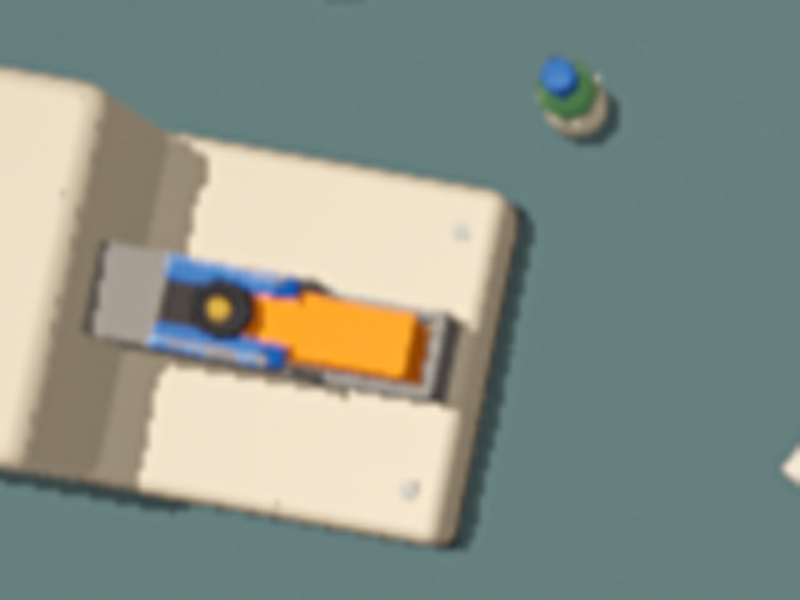

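View pics/scz.png

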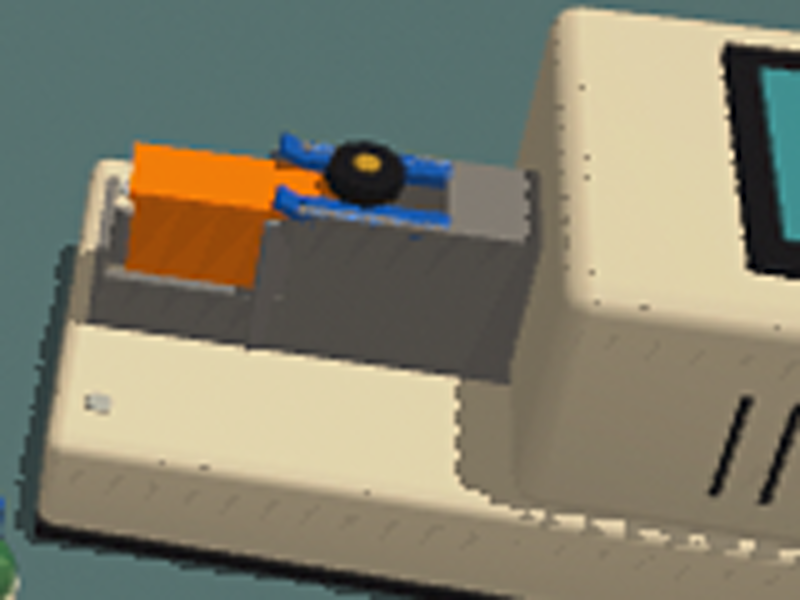

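Top view: the reader's insertion direction is about +y with a slight +x turn. The nearest green is the one at (391,243) in the top view, about 608 mm from the base against about 690 mm for the other. Next, a finer pose for each cassette and the reader.

Run:
```python
from h import *
from plant import bot
np.set_printoptions(precision=1,suppress=True)
c=bot.calibration("top"); im=cv2.imread("pics/top0.png")[:,:,::-1].copy()
def fit(box,nm):
    x0,y0,x1,y1=box
    sub=im[y0:y1,x0:x1].astype(int)
    bg=np.median(im[y0:y0+3,x0:x1].reshape(-1,3),axis=0)
    d=np.abs(sub-bg).sum(2); m=(d>110).astype(np.uint8)
    n,l,s,ce=cv2.connectedComponentsWithStats(m); i=1+np.argmax(s[1:,4]); ys,xs=np.nonzero(l==i)
    W=np.array([onz(c,x+x0,y+y0,7)[:2] for x,y in zip(xs,ys)],np.float32)
    r=cv2.minAreaRect(W); print(nm,r, W.mean(0))
fit((292,240,336,278),"white"); fit((370,230,412,256),"green")
# orange/blue in top
for nm,lo,hi in [("orange",(5,150,120),(22,255,255)),("lips",(100,110,60),(120,255,255))]:
    for ce,s,m in blobs(im,lo,hi,12):
        if not(160<ce[0]<240 and 200<ce[1]<250): continue
        ys,xs=np.nonzero(m); W=np.array([onz(c,x,y,100)[:2] for x,y in zip(xs,ys)],np.float32)
        print(nm,s,cv2.minAreaRect(W))
# thumbscrew, px in crop zoom5
for nm,p,z in [("screw",(222/5+140,307/5+160),113),("lipRtipUp",(299/5+140,288/5+160),105),("lipLtip",(286/5+140,358/5+160),105),("lipback1",(165/5+140,262/5+160),104.5),("lipback2",(150/5+140,340/5+160),104.5),
 ("platfrontUp",(418/5+140,312/5+160),99.5),("platfrontDn",(410/5+140,377/5+160),99.5),("deckTR",(503/5+140,193/5+160),46),("deckBR",(443/5+140,545/5+160),46)]:
    print(nm,onz(c,*p,z))
```

```text
white ((480.4649353027344, -151.00265502929688), (70.75242614746094, 27.574344635009766), 51.53172302246094) [ 481.3 -149.7]
green ((512.5172729492188, -348.1025695800781), (10.85855484008789, 21.913476943969727), 88.99543762207031) [ 512.8 -348.1]
orange [181 219   5   5  18] ((548.4351806640625, 101.61186218261719), (7.046030521392822, 8.234272003173828), 46.32115936279297)
orange [189 218  37  18 423] ((538.4859008789062, 54.87722396850586), (68.99091339111328, 28.469589233398438), 77.33988952636719)
lips [174 212  26   7  74] ((560.5806884765625, 95.69619750976562), (49.69485855102539, 8.059340476989746), 83.76666259765625)
lips [171 224  26  10  62] ((535.2789916992188, 100.33821105957031), (51.02354431152344, 7.214468002319336), 73.22994995117188)
screw [546.4  95.5 113. ]
lipRtipUp [555.   68.2 105. ]
lipLtip [527.6  72.4 105. ]
lipback1 [565.2 120.8 104.5]
lipback2 [534.5 125.5 104.5]
platfrontUp [546.4  22.8  99.5]
platfrontDn [520.8  25.4  99.5]
deckTR [603.8  -0.3  46. ]
deckBR [456.8  21.5  46. ]
```

```bash
python3 -m inch '[4,5,0,0,0,6,1, 8,10,0,0,0,12,1, 12,15,0,0,0,18,1, 16,20,0,0,0,24,1, 18,23,0,0,0,26.3,1]'
```

```text
time: 0.65
tool_pos: [379.0, -276.9, 191.5]
tcp_rot: [-3.14, -0.0, 0.902]
contact_force: [0.7, -0.8, -0.5]
grip_width: 91.9
```

```bash
python3 -m inch '[3,4,0,0,0,0,1, 6,8,-2,0,0,0,1, 9.4,11.6,-5,0,0,0,1, 9.4,11.6,-7,0,0,0,1, 9.4,11.6,-7,0,0,0,1]'
python3 - <<'E'
from h import *
from plant import bot
o=bot.get_obs();c=bot.calibration("wrist");im=bot.capture("wrist");cv2.imwrite("pics/w1.png",im[:,:,::-1])
import pickle;pickle.dump((o,c,im),open("w1.pkl","wb"));print(o["tool_pos"],o["tcp_rot"],o["time"])
E
```

```text
time: 1.15
tool_pos: [471.7, -158.1, 118.3]
tcp_rot: [-3.133, 0.001, 0.905]
contact_force: [-0.7, 0.2, 0.3]
grip_width: 91.7
[ 471.67863465 -158.12229774  118.265877  ] [-3.13338233e+00  9.26947568e-04  9.05222117e-01] 1.15
```

View pics/w1.png

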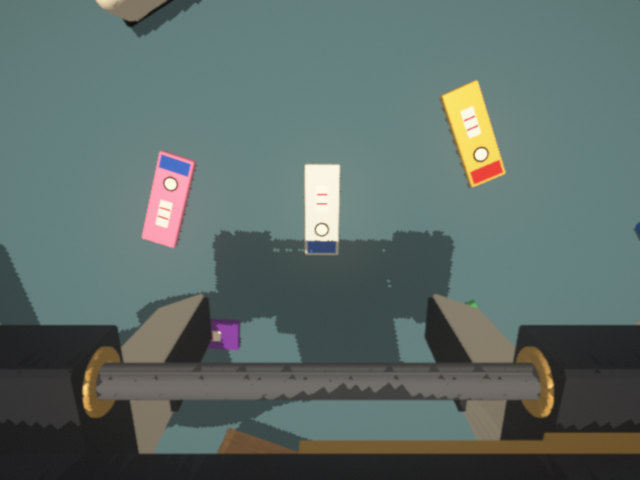

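The wrist image shows the white cassette at px x 305–340, y 165–255, with its blue label at the bottom (trailing, towards the robot) and its length along tool x.

Run:
```python
from h import *
import pickle
o,c,im=pickle.load(open("w1.pkl","rb"))
h=cv2.cvtColor(im,cv2.COLOR_RGB2HSV)
m=((h[...,2]>150)&(h[...,1]<70))|((h[...,0]>105)&(h[...,0]<125)&(h[...,1]>150))
m=m.astype(np.uint8); m[:,:270]=0;m[:,380:]=0;m[:140]=0;m[280:]=0
m=cv2.morphologyEx(m,cv2.MORPH_CLOSE,np.ones((5,5)))
n,l,s,ce=cv2.connectedComponentsWithStats(m); i=1+np.argmax(s[1:,4]);print(s[i])
ys,xs=np.nonzero(l==i)
W=np.array([onz(c,x,y,7)[:2] for x,y in zip(xs,ys)],np.float32)
print(cv2.minAreaRect(W), W.mean(0), np.degrees(o["tcp_rot"]))
print("tcp floor px",proj(c,[*o["tool_pos"][:2],7]))
```

```text
[ 304  163   37   80 2789]
((481.9716796875, -145.5908203125), (59.8640022277832, 26.554519653320312), 51.312068939208984) [ 482.43457 -144.64693] [-1.79529583e+02  5.31101835e-02  5.18654069e+01]
tcp floor px [321.23354127 224.60161701]
```

```bash
python3 -m inch '[0,0,-4,0,0,-0.5,1, -0.04,-0.08,-8,0,0,-0.5,1, -0.04,-0.08,-10.8,0,0,-0.5,1, -0.04,-0.08,-11.4,0,0,-0.5,1, -0.04,-0.08,-11.5,0,0,-0.5,1]'; python3 -c "
from plant import bot
for i in range(1): o=bot.get_obs();print(o['tool_pos'],o['contact_force'])"
```

```text
time: 1.7
tool_pos: [471.8, -161.7, 5.9]
tcp_rot: [-3.137, 0.001, 0.894]
contact_force: [0.6, 0.4, 0.3]
grip_width: 92.1
[ 471.76908834 -161.68223538    5.87109485] [0.56659322 0.4018267  0.34279714]
```

```bash
python3 -m inch '[-0.03,0.25,-0.2,0,0,0,1, -0.03,0.25,-0.35,0,0,0,1, -0.03,0.25,-0.35,0,0,0,1, -0.03,0.25,-0.35,0,0,0,1, -0.03,0.25,-0.35,0,0,0,1]'; python3 -c "
from plant import bot
for i in range(1): o=bot.get_obs();print(o['tool_pos'],o['contact_force'],o['dq'])"
```

```text
time: 2.2
tool_pos: [471.7, -159.2, 2.8]
tcp_rot: [-3.137, 0.001, 0.894]
contact_force: [-0.2, -0.6, -0.4]
grip_width: 92.0
[ 471.68903236 -159.24447615    2.78032725] [-0.19522338 -0.58803001 -0.44478159] [-0.00111326  0.00361886  0.00094895  0.00078795  0.0001262   0.00083529]
```

```bash
python3 -m inch '[0,0,-0.1,0,0,0,-1, 0,0,-0.1,0,0,0,-1, 0,0,-0.1,0,0,0,-1, 0,0,-0.1,0,0,0,-1, 0,0,-0.1,0,0,0,-1]';python3 -m inch '[0,0,0,0,0,0,-1, 0,0,0,0,0,0,-1, 0,0,0,0,0,0,-1, 0,0,0,0,0,0,-1, 0,0,0,0,0,0,-1]'
```

```text
time: 2.7
tool_pos: [471.7, -159.2, 1.8]
tcp_rot: [-3.137, 0.001, 0.894]
contact_force: [-0.3, -0.2, -1.2]
grip_width: 56.3
time: 3.2
tool_pos: [471.7, -159.2, 1.8]
tcp_rot: [-3.137, 0.001, 0.894]
contact_force: [0.2, -0.5, -0.3]
grip_width: 16.5
```

```bash
cat > snap.py <<'E'
import sys,pickle
from h import *
from plant import bot
k=sys.argv[1];n=sys.argv[2]
o=bot.get_obs();c=bot.calibration(n);im=bot.capture(n);cv2.imwrite(f"pics/{k}.png",im[:,:,::-1])
pickle.dump((o,c,im),open(k+".pkl","wb"))
print(o["time"],o["tool_pos"],np.degrees(o["tcp_rot"]),o["contact_force"],o["grip_width"])
E
python3 snap.py w2 wrist
```

```text
3.2 [ 471.69904435 -159.24849723    1.75466166] [-1.79753879e+02  4.18981440e-02  5.12228758e+01] [ 0.23517815 -0.51954264 -0.31130312] 16.521334972873163
```

View pics/w2.png

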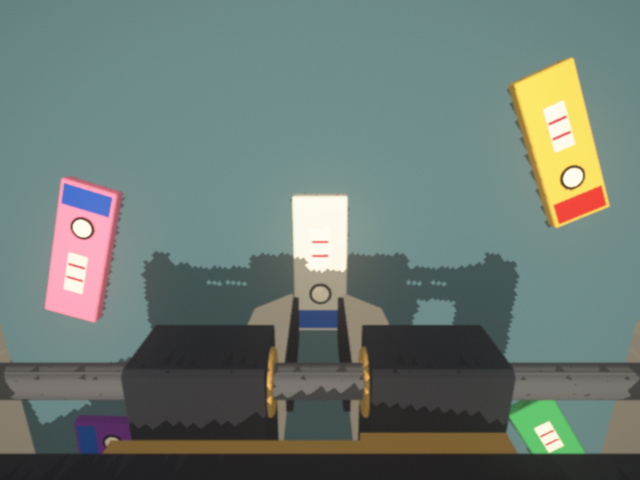

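Run:
```python
from h import *
import pickle
o,c,im=pickle.load(open("w2.pkl","rb"))
t=o["tool_pos"];y=np.radians(51.2);f=np.array([np.cos(y),np.sin(y),0]);s=np.array([-np.sin(y),np.cos(y),0])
for a in(-23,-9.5,0,9.5,47):
  for b in(-13,13): print(a,b,proj(c,t+a*f+b*s+[0,0,5.2]))
print(onz(c,320,318,7),onz(c,320,195,7))
print(c["cam_to_world"][:3,3]-t)
cv2.imwrite("pics/w2z.png",cv2.resize(im[180:430,240:400][:,:,::-1],(512,600*800//600),interpolation=cv2.INTER_CUBIC)[:600])
```

```text
-23 -13 [346.46108703 329.8696168 ]
-23 13 [295.40710349 329.69129364]
-9.5 -13 [347.07602605 305.92813764]
-9.5 13 [294.98291962 305.75881   ]
0 -13 [347.52398788 288.48759716]
0 13 [294.67392194 288.32513945]
9.5 -13 [347.98516317 270.53261567]
9.5 13 [294.35581475 270.37750968]
47 -13 [349.94663218 194.16655651]
47 13 [293.00289854 194.04588239]
[ 461.12415319 -171.6168851     7.        ] [ 500.37409322 -122.51707987    7.        ]
[ 52.49247598  66.58282252 192.21960169]
```

```bash
python3 -c "
import cv2;im=cv2.imread('pics/w2.png');cv2.imwrite('pics/w2z.png',cv2.resize(im[180:420,220:420],(500,600)))"
```

```text
(no output)
```

View pics/w2z.png

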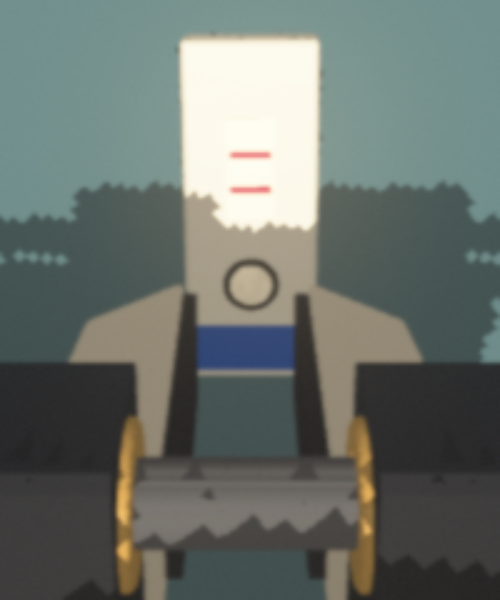

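```bash
python3 - <<'E'
from h import *
import pickle
np.set_printoptions(precision=1,suppress=True)
for k,yy in(("w1",51.8),("w2",51.2)):
  o,c,im=pickle.load(open(k+".pkl","rb"))
  t=o["tool_pos"];y=np.radians(yy);f=np.array([np.cos(y),np.sin(y),0]);s=np.array([-np.sin(y),np.cos(y),0])
  g=o["grip_width"]/2
  for z in(0,5,10,15,20,30,40,50): print(k,z,[proj(c,t+a*f+g*s+[0,0,z]) for a in(9.5,-9.5)],[proj(c,t+9.5*f+13*s+[0,0,z])])
E
python3 snap.py s2 scene; python3 -c "
import cv2;im=cv2.imread('pics/s2.png');cv2.imwrite('pics/s2z.png',cv2.resize(im[100:280,200:440],(800,600)))"
```

```text
w1 0 [array([228.9, 266.1]), array([231.3, 300.7])] [array([295. , 266.4])]
w1 5 [array([226.7, 269.8]), array([229.3, 305.1])] [array([294.3, 270.2])]
w1 10 [array([224.5, 273.7]), array([227.1, 309.8])] [array([293.7, 274.1])]
w1 15 [array([222. , 277.9]), array([224.8, 314.6])] [array([293. , 278.2])]
w1 20 [array([219.5, 282.2]), array([222.5, 319.7])] [array([292.3, 282.6])]
w1 30 [array([214.1, 291.6]), array([217.3, 330.7])] [array([290.7, 292. ])]
w1 40 [array([208., 302.]), array([211.7, 342.9])] [array([288.9, 302.4])]
w1 50 [array([201.2, 313.6]), array([205.3, 356.5])] [array([287. , 314.1])]
w2 0 [array([304.5, 266.5]), array([304.8, 301.2])] [array([295. , 266.5])]
w2 5 [array([304.1, 270.3]), array([304.5, 305.6])] [array([294.4, 270.2])]
w2 10 [array([303.8, 274.2]), array([304.1, 310.3])] [array([293.8, 274.2])]
w2 15 [array([303.4, 278.3]), array([303.7, 315.1])] [array([293.1, 278.3])]
w2 20 [array([302.9, 282.7]), array([303.3, 320.3])] [array([292.4, 282.7])]
w2 30 [array([302. , 292.1]), array([302.5, 331.3])] [array([291., 292.])]
w2 40 [array([301. , 302.5]), array([301.5, 343.5])] [array([289.3, 302.5])]
w2 50 [array([299.9, 314.2]), array([300.5, 357.2])] [array([287.5, 314.2])]
3.25 [ 471.69812392 -159.24174647    1.74178947] [-1.79752625e+02  4.14974238e-02  5.12234195e+01] [-0.11275613 -0.84434627  0.07486873] 12.533575814579464
```

View pics/s2z.png

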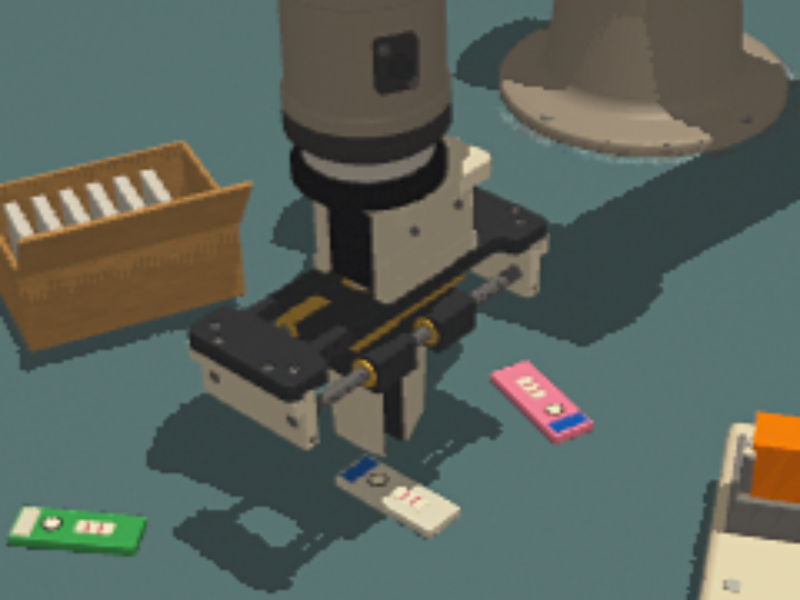

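The scene view shows the fingertips above and behind the cassette tail rather than around it, so the tips seem higher than the TCP reading suggests. I'll triangulate a fingertip.

Run:
```python
from h import *
import pickle
np.set_printoptions(precision=1,suppress=True)
o,cw,im=pickle.load(open("w2.pkl","rb"));o2,cs,im2=pickle.load(open("s2.pkl","rb"))
for p in((347,296),(389,325),(382,308)):
  for q in ((314.9,236.5),): print(p,tri(cw,p,cs,q))
t=o["tool_pos"];print(proj(cs,t),proj(cs,t+[0,0,10]),proj(cs,t+[0,0,30]))
cv2.imwrite("pics/s2zz.png",cv2.resize(im2[190:270,280:387][:,:,::-1],(800,600),interpolation=cv2.INTER_CUBIC))
```

```text
(347, 296) (array([ 486.8, -156.8,   36.8]), np.float64(2.291709576901861))
(389, 325) (array([ 499.4, -161.2,   53.6]), np.float64(17.528583469177633))
(382, 308) (array([ 499.2, -159. ,   50.4]), np.float64(10.890344277201377))
[314.2 245.6] [314.1 241.4] [313.7 232.9]
```

View pics/s2zz.png

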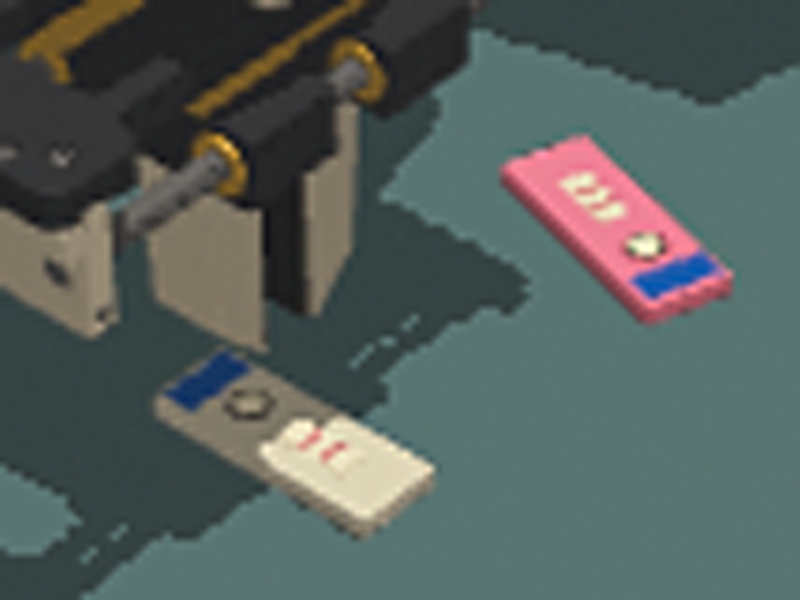

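Triangulation (residual 2 mm) puts the fingertip about 35 mm above the bench while the TCP reads z 1.8. The jaws also shut to 12.5 mm above a 26 mm cassette with no contact, so they're clearly above it. I'll trust that evidence over the reading: open, then go down in steps, feeling for contact.

```bash
python3 -m inch '[0,0,0,0,0,0,0.1, 0,0,0,0,0,0,0.1, 0,0,0,0,0,0,0.1, 0,0,0,0,0,0,0.1, 0,0,0,0,0,0,0.1]';python3 -m inch '[0,0,-0.5,0,0,0,0.1, 0,0,-1,0,0,0,0.1, 0,0,-1.4,0,0,0,0.1, 0,0,-1.4,0,0,0,0.1, 0,0,-1.4,0,0,0,0.1]'; python3 snap.py w3 wrist;python3 snap.py s3 scene;python3 -c "
import cv2;im=cv2.imread('pics/s3.png');cv2.imwrite('pics/s3zz.png',cv2.resize(im[190:270,280:387],(800,600),interpolation=cv2.INTER_CUBIC))"
```

```text
time: 3.8
tool_pos: [471.7, -159.2, 1.7]
tcp_rot: [-3.137, 0.001, 0.894]
contact_force: [-0.1, 0.2, -0.1]
grip_width: 43.9
time: 4.3
tool_pos: [471.6, -159.2, -12.5]
tcp_rot: [-3.137, 0.001, 0.894]
contact_force: [-0.4, 0.1, -0.4]
grip_width: 50.5
4.3 [ 471.55252171 -159.15956964  -12.48582623] [-1.79721540e+02  4.67532290e-02  5.12219095e+01] [-0.44874488  0.05336912 -0.38067131] 50.494379431020285
4.35 [ 471.67884131 -159.25457953  -12.32467747] [-1.79742754e+02  4.37721952e-02  5.12200776e+01] [ 0.37479246  1.10953089 -0.00873726] 50.50861224048309
```

View pics/s3zz.png

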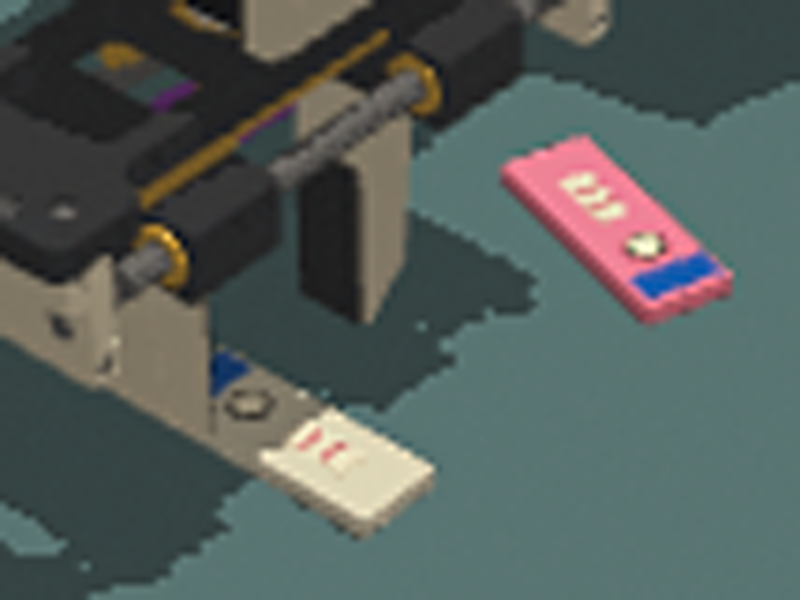

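View pics/w3.png

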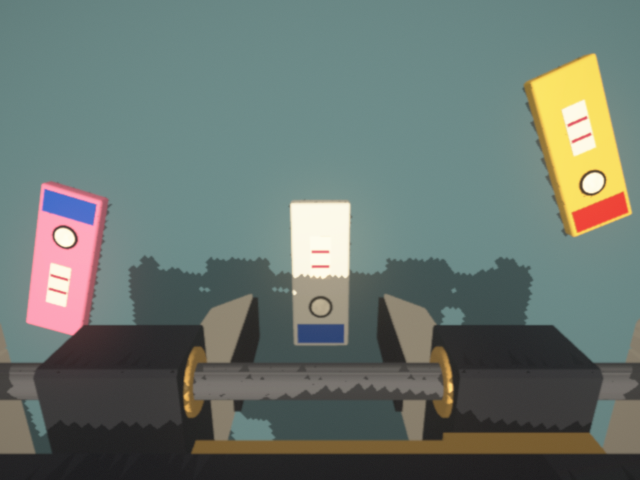

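Tips are still about 20 mm above the bench and evenly straddle the cassette (w3: fingers at x 258 and 378, cassette 292–349). Continuing down.

```bash
python3 -m inch '[0,0,-0.5,0,0,0,0.1, 0,0,-1,0,0,0,0.1, 0,0,-1.4,0,0,0,0.1, 0,0,-1.4,0,0,0,0.1, 0,0,-1.4,0,0,0,0.1]';  python3 -m inch '[0,0,-0.1,0,0,0,0.1, 0,0,-0.15,0,0,0,0.1, 0,0,-0.2,0,0,0,0.1, 0,0,-0.25,0,0,0,0.1, 0,0,-0.3,0,0,0,0.1]';python3 snap.py s4 scene;python3 -c "
import cv2;im=cv2.imread('pics/s4.png');cv2.imwrite('pics/s4zz.png',cv2.resize(im[190:270,280:387],(800,600),interpolation=cv2.INTER_CUBIC))"
```

```text
time: 4.9
tool_pos: [471.7, -159.2, -26.4]
tcp_rot: [-3.137, 0.001, 0.894]
contact_force: [-0.9, 0.4, 0.4]
grip_width: 50.3
time: 5.4
tool_pos: [471.7, -159.3, -29.4]
tcp_rot: [-3.137, 0.001, 0.894]
contact_force: [-0.0, 0.4, -1.0]
grip_width: 50.5
5.4 [ 471.69637052 -159.25232991  -29.38708624] [-1.79741681e+02  4.39972323e-02  5.12240517e+01] [-0.0448705   0.37767627 -0.97655132] 50.49312139914928
```

View pics/s4zz.png

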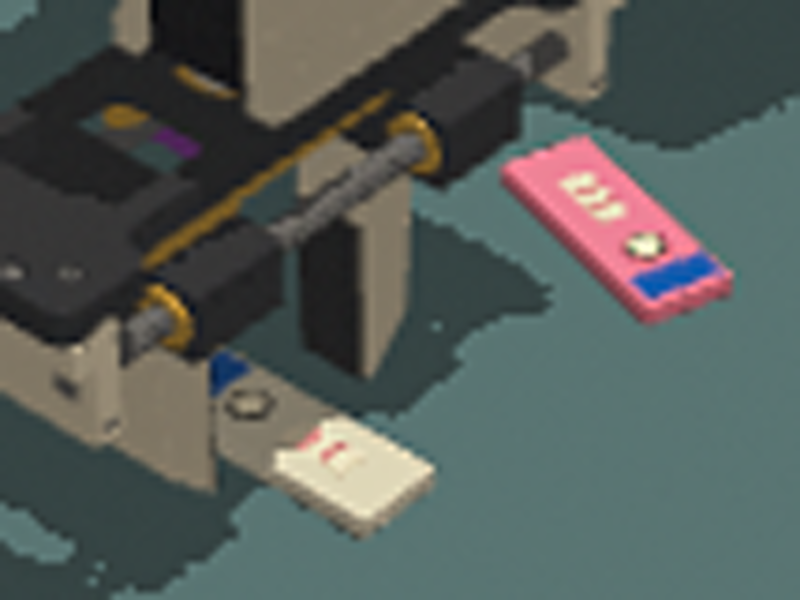

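```bash
python3 - <<'E'
from h import *
import pickle
np.set_printoptions(precision=1,suppress=True)
o,cs,im=pickle.load(open("s4.pkl","rb"));cw=__import__("plant").bot.calibration("wrist")
# near finger front inner corner: px
p=(280+213*107/800,190+490*80/600); q=(280+363*107/800,190+380*80/600)
t=o["tool_pos"];y=np.radians(51.2);f=np.array([np.cos(y),np.sin(y),0]);s=np.array([-np.sin(y),np.cos(y),0])
for h in(20,25,30,32,35,40): print(h,proj(cs,t+9.5*f-25*s+[0,0,h]),p,proj(cs,t+9.5*f+25*s+[0,0,h]),q)
E
python3 -m inch '[0,0,-0.02,0,0,0,0.1, 0,0,-0.04,0,0,0,0.1, 0,0,-0.06,0,0,0,0.1, 0,0,-0.08,0,0,0,0.1, 0,0,-0.1,0,0,0,0.1]'
```

```text
20 [308.8 259.3] (308.48875, 255.33333333333331) [327.3 245.7] (328.55125, 240.66666666666666)
25 [308.7 257.3] (308.48875, 255.33333333333331) [327.3 243.7] (328.55125, 240.66666666666666)
30 [308.6 255.2] (308.48875, 255.33333333333331) [327.2 241.6] (328.55125, 240.66666666666666)
32 [308.6 254.4] (308.48875, 255.33333333333331) [327.2 240.8] (328.55125, 240.66666666666666)
35 [308.5 253.1] (308.48875, 255.33333333333331) [327.2 239.6] (328.55125, 240.66666666666666)
40 [308.4 251. ] (308.48875, 255.33333333333331) [327.1 237.5] (328.55125, 240.66666666666666)
time: 5.95
tool_pos: [471.6, -159.2, -30.5]
tcp_rot: [-3.137, 0.001, 0.894]
contact_force: [-0.7, -0.5, 0.5]
grip_width: 50.3
```

```bash
python3 -m inch '[0,0,0,0,0,0,-1, 0,0,0,0,0,0,-1, 0,0,0,0,0,0,-1, 0,0,0,0,0,0,-1, 0,0,0,0,0,0,-1]';python3 snap.py w5 wrist
```

```text
time: 6.45
tool_pos: [471.7, -159.2, -30.5]
tcp_rot: [-3.137, 0.001, 0.894]
contact_force: [0.0, -0.2, 0.0]
grip_width: 24.8
6.45 [ 471.67945794 -159.21859917  -30.46022381] [-1.79737064e+02  4.47881812e-02  5.12277971e+01] [ 0.02307272 -0.15566789  0.03011808] 24.82362579514664
```

View pics/w5.png

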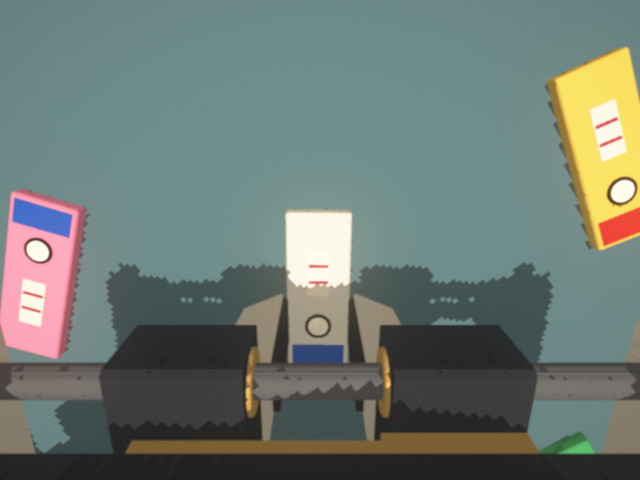

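```bash
python3 -m inch '[0,0,0,0,0,0,-1, 0,0,0.5,0,0,0,-1, 0,0,2,0,0,0,-1, 0,0,5,0,0,0,-1, 0,0,8,0,0,0,-1]';python3 snap.py s5 scene;python3 -c "
import cv2;im=cv2.imread('pics/s5.png');cv2.imwrite('pics/s5zz.png',cv2.resize(im[130:250,260:420],(800,600),interpolation=cv2.INTER_CUBIC))"
```

```text
time: 7.0
tool_pos: [471.2, -159.0, 50.4]
tcp_rot: [-3.136, 0.001, 0.894]
contact_force: [0.6, -0.1, -0.6]
grip_width: 25.3
7.0 [ 471.19646537 -158.98450608   50.39988233] [-1.79662350e+02  5.76797638e-02  5.12194711e+01] [ 0.6051897  -0.07064395 -0.55348423] 25.259636633805773
```

View pics/s5zz.png

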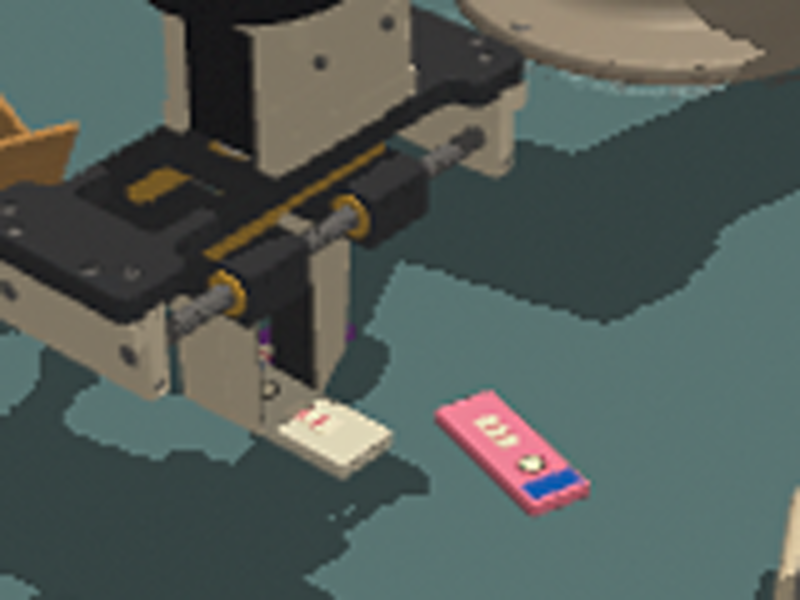

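Cassette is gripped and hanging level. Moving to the reader, above and in front of the mouth.

```bash
python3 -m inch '[0.5,1.5,3,0,0,6,-1, 2,5,4.5,0,0,13,-1, 3.5,9,4.5,0,0,20,-1, 5,12.5,4.5,0,0,27,-1, 5.8,14.8,4.5,0,0,30,-1]'; python3 -m inch '[0,0,0,0,0,0,-1, 0,0,0,0,0,0,-1, 0,0,0,0,0,0,-1, 0,0,0,0,0,0,-1, 0,0,0,0,0,0,-1]';python3 snap.py w6 wrist; python3 snap.py s6 scene; python3 -c "
import cv2;im=cv2.imread('pics/s6.png');cv2.imwrite('pics/s6z.png',cv2.resize(im[160:310,360:560],(800,600),interpolation=cv2.INTER_CUBIC))"
```

```text
time: 7.55
tool_pos: [532.9, -10.1, 100.7]
tcp_rot: [3.138, -0.001, 1.423]
contact_force: [0.4, -0.2, 0.5]
grip_width: 25.1
time: 8.05
tool_pos: [532.7, -11.0, 100.7]
tcp_rot: [3.138, -0.001, 1.421]
contact_force: [-0.3, 0.6, -0.5]
grip_width: 25.3
8.05 [532.70714476 -11.04972223 100.72492712] [ 1.79806066e+02 -5.24145590e-02  8.14454432e+01] [-0.32297911  0.64606647 -0.49919891] 25.310566050773662
8.1 [532.76633252 -10.89244353 100.71413345] [ 1.79803646e+02 -5.64679400e-02  8.14575242e+01] [-0.0345448  -1.14547044  0.74464498] 24.98059156170947
```

View pics/w6.png

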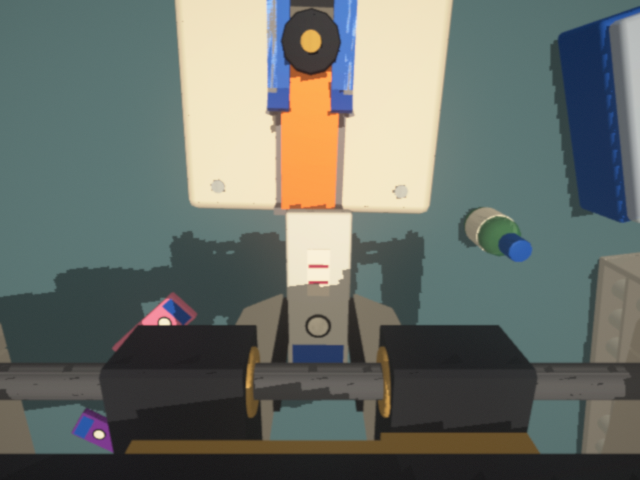

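View pics/s6z.png

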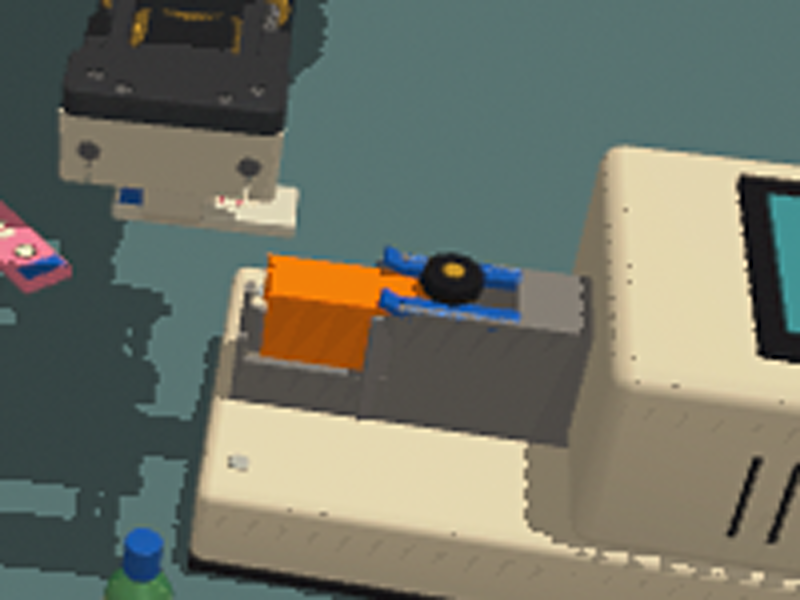

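In w6 the orange platform, blue lip tips (278,100 and 342,100), thumbscrew (311,40) and cassette nose (row 212) are all visible. Measuring their relative alignment.

```bash
cat > meas.py <<'E'
import sys,pickle
from h import *
np.set_printoptions(precision=2,suppress=True)
def run(k,zp=99.5):
    o,c,im=pickle.load(open(k+".pkl","rb"))
    h=cv2.cvtColor(im,cv2.COLOR_RGB2HSV)
    org=((h[...,0]>5)&(h[...,0]<22)&(h[...,1]>170)&(h[...,2]>150))
    L=[];Rr=[]
    for r in range(125,200,3):
        xs=np.nonzero(org[r,200:420])[0]+200
        if len(xs)>20: L.append(onz(c,xs.min()-.5,r,zp)[:2]);Rr.append(onz(c,xs.max()+.5,r,zp)[:2])
    L=np.array(L);Rr=np.array(Rr)
    for nm,P in(("L",L),("R",Rr)):
        f=cv2.fitLine(P.astype(np.float32),cv2.DIST_HUBER,0,.01,.01).ravel(); 
        print(nm,f,np.degrees(np.arctan2(f[1],f[0]))%180)
    ax=(L-Rr);print("width",np.linalg.norm(ax,axis=1).mean())
    mid=(L+Rr)/2; print("mid",mid[0],mid[-1])
    rows=[r for r in range(100,240) if org[r,295:330].mean()>.8]; print("rows",rows[0],rows[-1],"front",onz(c,310,rows[-1]+.5,zp))
    return o,c,im
if __name__=="__main__":
    o,c,im=run(sys.argv[1])
    h=cv2.cvtColor(im,cv2.COLOR_RGB2HSV)
    bl=((h[...,0]>100)&(h[...,0]<122)&(h[...,1]>150)&(h[...,2]>50)).astype(np.uint8); bl[130:]=0
    n,l,s,ce=cv2.connectedComponentsWithStats(bl)
    for i in range(1,n):
        if s[i][4]>60: print("lip",s[i],ce[i],"tip",onz(c,s[i][0],s[i][1]+s[i][3],105),onz(c,s[i][0]+s[i][2],s[i][1]+s[i][3],105))
    print("screw",onz(c,311,41,113))
    t=o["tool_pos"];y=o["tcp_rot"][2];f=np.array([np.cos(y),np.sin(y)]);sd=np.array([-np.sin(y),np.cos(y)])
    z=t[2]+37.5
    m=((h[...,2]>110)&(h[...,1]<70)).astype(np.uint8)
    for r in(222,235,250,270,285):
        row=m[r,270:370];xs=np.nonzero(row)[0]+270
        a=onz(c,xs.min()-.5,r,z)[:2]-t[:2];b=onz(c,xs.max()+.5,r,z)[:2]-t[:2];print(r,xs.min(),xs.max(),"lat",a@sd,b@sd,"fwd",a@f)
    cr=[r for r in range(200,260) if m[r,295:340].mean()>.8 ];print("noserow",cr[0],(onz(c,318,cr[0]-.5,z)[:2]-t[:2])@f)
E
python3 meas.py w6
```

```text
L [  0.17   0.98 524.31  53.35] 79.975525
R [  0.17   0.99 548.08  49.78] 80.34928
width 24.076395919897486
mid [539.23  66.87] [533.25  34.59]
rows 110 206 front [533.48  29.9   99.5 ]
lip [278   0  12  69 426] [281.73  24.14] tip [529.55  91.37 105.  ] [534.53  90.63 105.  ]
lip [335   0  16  44 409] [341.69  18.72] tip [554.48  97.28 105.  ] [561.    96.31 105.  ]
lip [ 559    7   81  123 5289] [589.62  74.73] tip [647.01  48.8  105.  ] [682.22  43.53 105.  ]
screw [544.79  98.74 113.  ]
222 270 369 lat 20.370448718793316 -18.24507298125584 fwd 43.439681666755796
235 279 369 lat 17.04768091164532 -18.45203409759336 fwd 38.19488337364778
250 285 351 lat 14.858017136742982 -11.586888270951093 fwd 32.008760024477716
270 286 369 lat 14.662073815174104 -19.03074460783541 fwd 23.528943360642877
285 286 369 lat 14.815231114944131 -19.288857328817603 fwd 16.988102151238287
noserow 210 48.38435558777004
```

Run:
```python
from h import *
import pickle
np.set_printoptions(precision=2,suppress=True)
o,c,im=pickle.load(open("w6.pkl","rb"))
h=cv2.cvtColor(im,cv2.COLOR_RGB2HSV)
cr=((h[...,0]>10)&(h[...,0]<35)&(h[...,1]<90)&(h[...,2]>150))
P=[]
for x in list(range(205,270,3))+list(range(360,420,3)):
    ys=np.nonzero(cr[100:230,x])[0]+100
    P.append(onz(c,x,ys.max(),40)[:2])
f=cv2.fitLine(np.array(P,np.float32),cv2.DIST_HUBER,0,.01,.01).ravel();print(f,np.degrees(np.arctan2(f[1],f[0]))+90)
for side in(0,1):
    P=[]
    for r in range(20,190,4):
        xs=np.nonzero(cr[r,150:470])[0]+150
        P.append(onz(c,xs.min() if side==0 else xs.max(),r,44)[:2])
    f=cv2.fitLine(np.array(P,np.float32),cv2.DIST_HUBER,0,.01,.01).ravel();print(f,np.degrees(np.arctan2(f[1],f[0]))%180)
cv2.imwrite("pics/w6z.png",cv2.resize(im[0:220,190:430][:,:,::-1],(654,600),interpolation=cv2.INTER_CUBIC))
```

```text
[  0.98  -0.18 536.56  13.34] 79.91416
[  0.18   0.98 467.79  86.11] 79.89511
[  0.17   0.98 613.09  64.37] 79.97113
```

View pics/w6z.png

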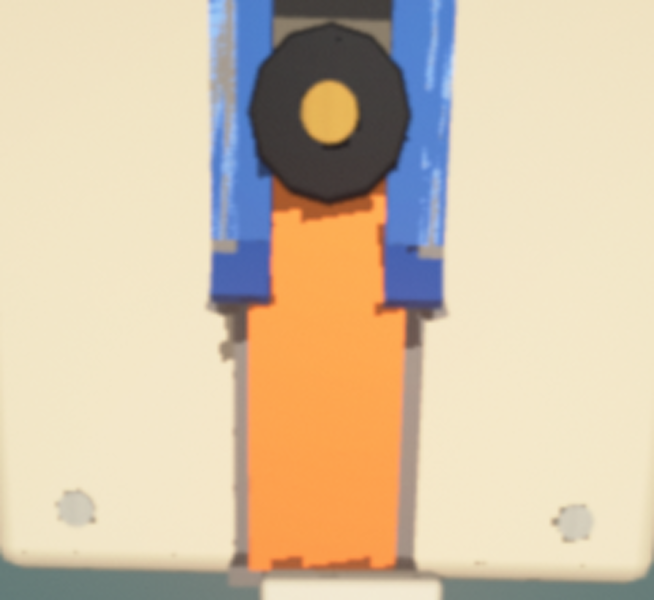

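Run:
```python
from h import *
import pickle
np.set_printoptions(precision=2,suppress=True)
o,c,im=pickle.load(open("w6.pkl","rb"))
u=np.array([.175,.985])
O=np.array([538.95,66.87])
for nm,p,z in(("lipTipfront",(309.8,111),105),("lipcrease",(309.8,88),101),("lipcrease_top",(309.8,88),104.5),("platfront",(309.5,207),99.5),("screw",(311,41),113),("screwfront",(311,74.5),113),("deckfront",(310,208),40),("wallfront",(310,211),80)):
    P=onz(c,*p,z)[:2]; print(nm,P,(P-O)@u)
t=o["tool_pos"][:2]
print("nose",(t-O)@u+48.4*np.cos(np.radians(1.5)))
```

```text
lipTipfront [540.15  72.82] 6.071861390882852
lipcrease [541.55  82.2 ] 15.55340534069697
lipcrease_top [541.58  82.04] 15.405466736421298
platfront [533.2  29.7] -37.6198713239628
screw [544.79  98.74] 32.41395351724726
screwfront [542.92  86.63] 20.16033617116506
deckfront [530.34  15.51] -52.096942270387586
wallfront [532.13  23.1 ] -44.30639154367037
nose -29.460011537270873
```

Relative to the reader (wrist view): reader yaw 79.9° against tool yaw 81.45°, cassette axis 5.9 mm to the right of the midline, nose at reader x of about -41. Correcting and moving the nose to about -10.

```bash
python3 -m inch '[-0.03,1,0,0,0,-0.8,-1, -0.03,2.2,0,0,0,-1.5,-1, -0.03,3.16,0,0,0,-1.5,-1, -0.03,3.16,-1.5,0,0,-1.5,-1, -0.03,3.16,-2,0,0,-1.5,-1]';python3 snap.py w7 wrist; python3 snap.py s7 scene; python3 -c "
import cv2;im=cv2.imread('pics/s7.png');cv2.imwrite('pics/s7z.png',cv2.resize(im[170:290,390:550],(800,600),interpolation=cv2.INTER_CUBIC))
im=cv2.imread('pics/w7.png');cv2.imwrite('pics/w7z.png',cv2.resize(im[60:340,200:440],(514,600),interpolation=cv2.INTER_CUBIC))"
```

```text
time: 8.65
tool_pos: [531.8, 21.2, 79.8]
tcp_rot: [3.14, -0.001, 1.397]
contact_force: [0.0, -0.2, -0.0]
grip_width: 24.9
8.65 [531.79855231  21.18099292  79.77295984] [ 1.79894992e+02 -4.69116194e-02  8.00175224e+01] [ 0.02529991 -0.23172332 -0.01243037] 24.949853187114883
8.7 [531.51029229  21.01305215  79.33007341] [ 1.79950336e+02 -4.08654572e-02  7.99996908e+01] [ 0.78056458  0.52538702 -1.3806495 ] 24.600310535899382
```

View pics/w7z.png

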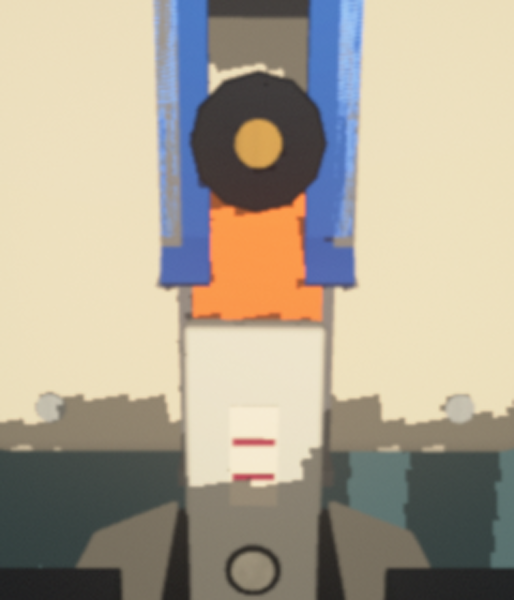

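View pics/s7z.png

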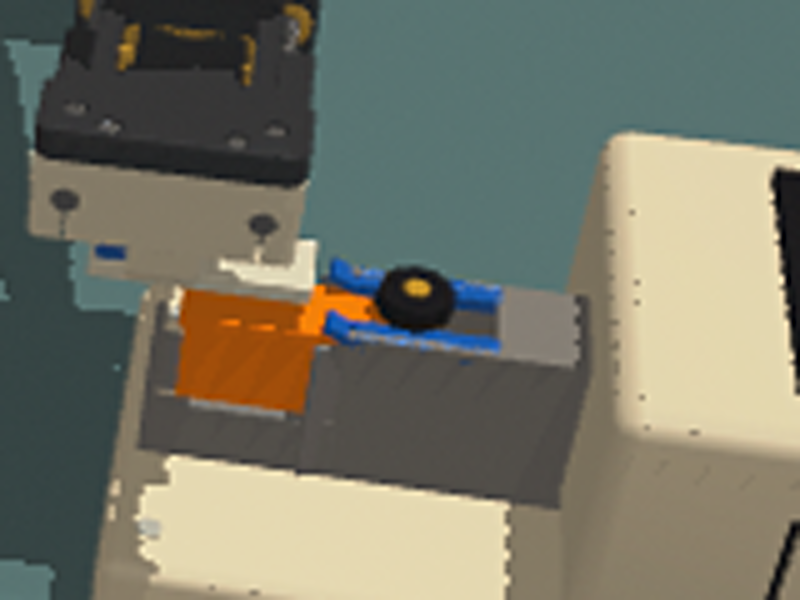

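w7: cassette nose is centred on the orange platform just ahead of the lip tips. Measuring the remaining offset.

Run:
```python
from h import *
import pickle
np.set_printoptions(precision=2,suppress=True)
o,c,im=pickle.load(open("w7.pkl","rb"))
S=lambda x,y:(200+x*240/514,60+y*280/600)
t=o["tool_pos"];y=o["tcp_rot"][2];f=np.array([np.cos(y),np.sin(y)]);sd=np.array([-np.sin(y),np.cos(y)])
def rel(p,z):
    d=onz(c,*S(*p),z)[:2]-t[:2]; return d@f,d@sd
zc=t[2]+37.5
for nm,p,z in(("noseL",(186,325),zc),("noseR",(324,325),zc),("casL2",(187,480),zc),("casR2",(324,440),zc),("platL",(191,300),99.5),("platR",(324,300),99.5),("lipTL",(161,285),105),("lipTR",(354,285),105),("lipinL",(210,285),105),("lipinR",(305,285),105),("slotL",(207,20),104.5),("slotR",(309,20),104.5),("screw",(258,143),113),("creaseL",(161,243),104.5)):
    print(nm,np.array(rel(p,z)))
```

```text
noseL [47.47 13.54]
noseR [ 47.48 -11.14]
casL2 [17.36 14.03]
casR2 [ 25.47 -11.71]
platL [48.2  13.77]
platR [ 48.21 -12.51]
lipTL [52.28 19.05]
lipTR [ 52.3  -17.68]
lipinL [52.28  9.72]
lipinR [52.29 -8.36]
slotL [98.95  9.61]
slotR [98.97 -8.19]
screw [78.64  0.72]
creaseL [60.17 18.85]
```

```bash
python3 -m inch '[0.05,0,-0.3,0,0,0,-1, 0.05,0,-0.5,0,0,0,-1, 0.05,0,-0.7,0,0,0,-1, 0.05,0,-0.9,0,0,0,-1, 0.05,0,-0.9,0,0,0,-1]'
```

```text
time: 9.25
tool_pos: [532.2, 20.8, 70.8]
tcp_rot: [3.141, -0.001, 1.396]
contact_force: [-0.5, 0.5, -0.1]
grip_width: 24.9
```

```bash
python3 -m inch '[0,0,-0.2,0,0,0,-1, 0,0,-0.4,0,0,0,-1, 0,0,-0.6,0,0,0,-1, 0,0,-0.8,0,0,0,-1, 0,0,-0.8,0,0,0,-1]'; python3 snap.py s8 scene; python3 -c "
import cv2;im=cv2.imread('pics/s8.png');cv2.imwrite('pics/s8z.png',cv2.resize(im[190:280,410:530],(800,600),interpolation=cv2.INTER_CUBIC))"
```

```text
time: 9.75
tool_pos: [532.4, 20.8, 62.7]
tcp_rot: [3.14, -0.001, 1.396]
contact_force: [0.8, -0.2, 0.9]
grip_width: 24.8
9.75 [532.40663975  20.80109942  62.72446641] [ 1.79910718e+02 -4.41257386e-02  7.99802241e+01] [ 0.77929313 -0.17364093  0.87479768] 24.828959850281905
```

View pics/s8z.png

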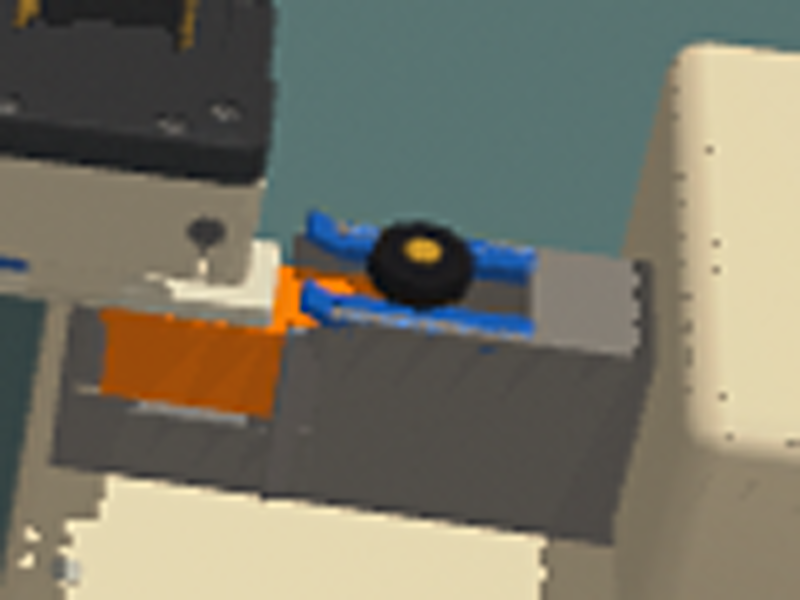

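```bash
python3 -m inch '[0,0,-0.05,0,0,0,-1, 0,0,-0.1,0,0,0,-1, 0,0,-0.15,0,0,0,-1, 0,0,-0.15,0,0,0,-1, 0,0,-0.15,0,0,0,-1]'; python3 snap.py w8 wrist; python3 -c "
import cv2
im=cv2.imread('pics/w8.png');cv2.imwrite('pics/w8z.png',cv2.resize(im[60:340,200:440],(514,600),interpolation=cv2.INTER_CUBIC))"
```

```text
time: 10.3
tool_pos: [532.4, 20.8, 61.3]
tcp_rot: [3.14, -0.001, 1.396]
contact_force: [-0.1, -0.5, 2.8]
grip_width: 25.0
10.3 [532.41934247  20.78256562  61.3347931 ] [ 1.79909314e+02 -4.31478296e-02  7.99777442e+01] [-0.05144148 -0.46781182  2.80633693] 24.998760921410426
```

View pics/w8z.png

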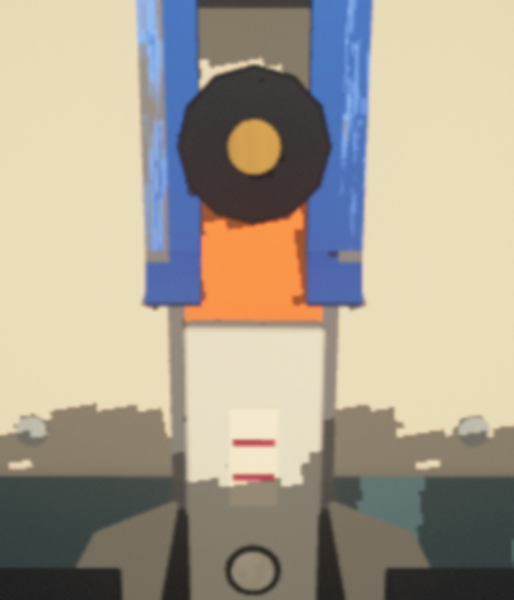

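Still seated squarely (nose row unchanged, cassette mid x 254 against lip mid 254), with about 3 N from the spring. Starting the slide.

```bash
python3 -m inch '[0.05,0.3,0,0,0,0,-1, 0.1,0.6,0,0,0,0,-1, 0.16,0.9,0,0,0,0,-1, 0.21,1.2,0,0,0,0,-1, 0.21,1.2,0,0,0,0,-1]'; python3 -c "
from plant import bot
o=bot.get_obs();print(o['contact_force'],o['moment'])"
```

```text
time: 10.85
tool_pos: [534.6, 33.4, 61.3]
tcp_rot: [3.14, -0.001, 1.396]
contact_force: [0.1, 0.4, 2.9]
grip_width: 25.1
[0.0781428  0.42498064 2.86434245] [ 0.05297547 -0.0282153  -0.002782  ]
```

Nose now at about x +2, no resistance. Continue 10 mm.

```bash
python3 -m inch '[0.05,0.25,0,0,0,0,-1, 0.09,0.5,0,0,0,0,-1, 0.13,0.75,0,0,0,0,-1, 0.17,0.98,0,0,0,0,-1, 0.17,0.98,0,0,0,0,-1]'; python3 snap.py w9 wrist; python3 -c "
import cv2
im=cv2.imread('pics/w9.png');cv2.imwrite('pics/w9z.png',cv2.resize(im[20:300,200:440],(514,600),interpolation=cv2.INTER_CUBIC))"
```

```text
time: 11.35
tool_pos: [536.4, 43.7, 61.3]
tcp_rot: [3.14, -0.002, 1.396]
contact_force: [-0.9, 0.9, 3.3]
grip_width: 24.9
11.35 [536.37617575  43.65962435  61.30849568] [ 1.79904241e+02 -8.68048783e-02  8.00115954e+01] [-0.92777736  0.90423026  3.31375739] 24.900178052546384
```

View pics/w9z.png

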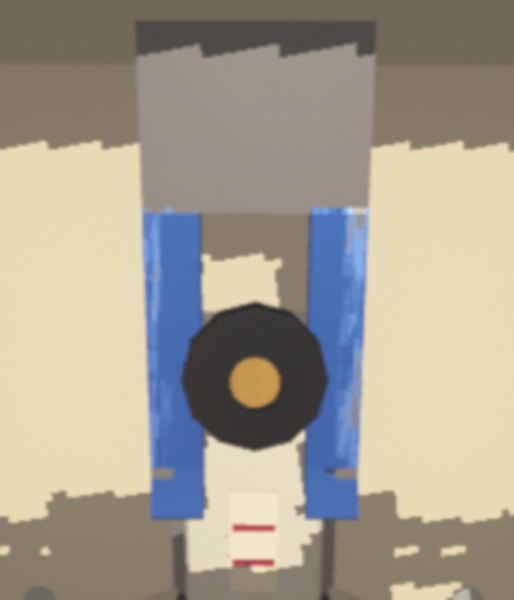

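```bash
python3 -m inch '[0.02,0.1,0,0,0,0,-1, 0.03,0.2,0,0,0,0,-1, 0.05,0.3,0,0,0,0,-1, 0.07,0.4,0,0,0,0,-1, 0.07,0.4,0,0,0,0,-1]'; python3 -m inch '[0.005,0.04,0,0,0,0,-1, 0.01,0.08,0,0,0,0,-1, 0.02,0.12,0,0,0,0,-1, 0.025,0.16,0,0,0,0,-1, 0.03,0.2,0,0,0,0,-1]'
```

```text
time: 11.9
tool_pos: [537.1, 47.7, 61.3]
tcp_rot: [3.14, -0.002, 1.396]
contact_force: [-1.1, -1.5, 3.4]
grip_width: 24.6
time: 12.4
tool_pos: [537.4, 49.3, 61.3]
tcp_rot: [3.14, -0.001, 1.397]
contact_force: [-1.0, -6.1, 3.6]
grip_width: 24.8
```

```bash
python3 -m inch '[0.0,0.02,0,0,0,0,-1, 0.005,0.04,0,0,0,0,-1, 0.005,0.06,0,0,0,0,-1, 0.01,0.06,0,0,0,0,-1, 0.01,0.06,0,0,0,0,-1]'; python3 snap.py w10 wrist; python3 -c "
import cv2
im=cv2.imread('pics/w10.png');cv2.imwrite('pics/w10z.png',cv2.resize(im[20:300,200:440],(514,600),interpolation=cv2.INTER_CUBIC))"
```

```text
time: 12.9
tool_pos: [537.3, 49.2, 61.3]
tcp_rot: [3.14, 0.0, 1.397]
contact_force: [-1.3, -6.1, 3.7]
grip_width: 25.0
12.9 [537.34173625  49.23572829  61.29397096] [1.79913245e+02 6.80216736e-03 8.00238172e+01] [-1.26327909 -6.10451198  3.66130126] 25.04457994104427
```

View pics/w10z.png

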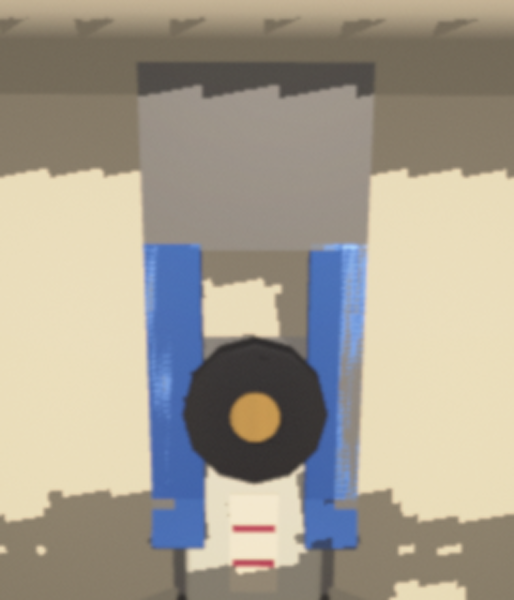

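```bash
python3 -m inch '[0.0,0.03,0,0,0,0,-1, 0.01,0.06,0,0,0,0,-1, 0.015,0.09,0,0,0,0,-1, 0.02,0.12,0,0,0,0,-1, 0.02,0.12,0,0,0,0,-1]'; python3 -c "
from plant import bot
o=bot.get_obs();print(o['tool_pos'],o['contact_force'],o['moment'])"
```

```text
time: 13.45
tool_pos: [537.3, 49.3, 61.3]
tcp_rot: [3.14, 0.002, 1.397]
contact_force: [-0.6, -9.6, 4.5]
grip_width: 24.9
[537.34474917  49.28743502  61.30391988] [-0.62399298 -9.55653945  4.45663748] [-1.55340693  0.22381655 -0.01044032]
```

No advance under 9.6 N (sliding is said to need at most 6), with the nose at reader x of about 19, inside the 18–38 stop range. That's the stop. Taking off the push, easing up to the lips and opening.

```bash
python3 -m inch '[0,0.03,0.05,0,0,0,-1, 0,0.03,0.1,0,0,0,-1, 0,0.02,0.1,0,0,0,0.1, 0,0.02,0.1,0,0,0,0.1, 0,0.02,0.1,0,0,0,0.1]'; python3 snap.py w11 wrist; python3 -c "
import cv2
im=cv2.imread('pics/w11.png');cv2.imwrite('pics/w11z.png',cv2.resize(im[150:400,160:480],(768,600),interpolation=cv2.INTER_CUBIC))"
```

```text
time: 13.95
tool_pos: [537.2, 50.1, 62.1]
tcp_rot: [3.141, 0.001, 1.397]
contact_force: [-0.6, 0.3, -0.3]
grip_width: 43.9
13.95 [537.19147464  50.14463537  62.08104943] [1.79953383e+02 6.83312775e-02 8.00422459e+01] [-0.63561988  0.28180443 -0.26863146] 43.910421228518416
```

View pics/w11z.png

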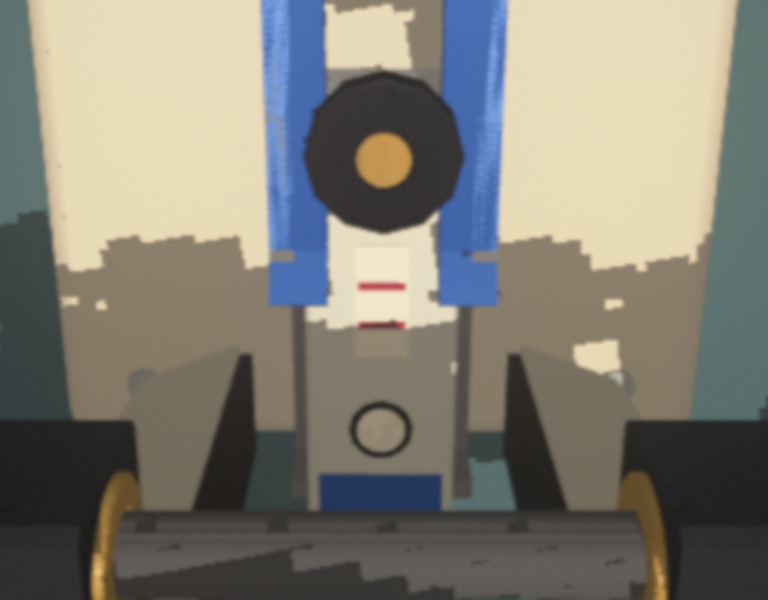

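White is held in the magazine, squarely between the lips and released. Retreating upward and heading to the green cassette.

```bash
python3 -m inch '[0,0,2,0,0,0,0.1, 0,0,5,0,0,0,0.1, -0.3,-4,7,0,0,1,0.1, -0.6,-9,7,0,0,2,0.1, -0.9,-14,7,0,0,4,0.1]'; python3 snap.py t1 top
```

```text
time: 14.5
tool_pos: [528.6, -90.6, 133.1]
tcp_rot: [3.138, 0.001, 1.47]
contact_force: [0.2, -1.0, -0.5]
grip_width: 50.4
14.5 [528.58733652 -90.56476712 133.06614273] [1.79822121e+02 7.84649847e-02 8.42226718e+01] [ 0.21165714 -0.95392739 -0.50770904] 50.361467740264835
```

```bash
python3 -c "
import cv2
im=cv2.imread('pics/t1.png');cv2.imwrite('pics/t1z.png',cv2.resize(im[180:270,140:260],(800,600),interpolation=cv2.INTER_CUBIC))"
```

```text
(no output)
```

View pics/t1z.png

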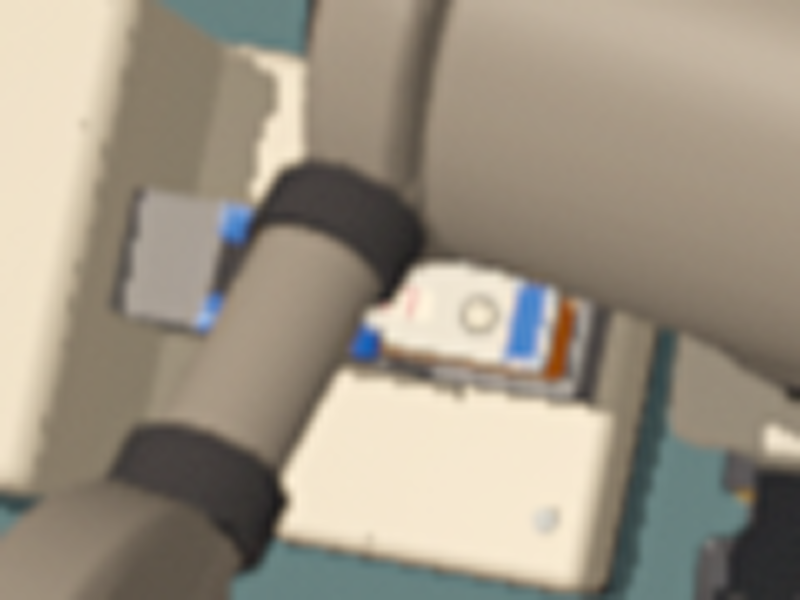

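White stands with its tail flush with the platform front (about x -50), so its nose is at about 20, consistent with the felt stop. On to the green.

```bash
python3 -m inch '[-0.3,-5,0,0,0,0,0.1, -0.6,-10,0,0,0,0,0.1, -0.9,-15,0,0,0,0,0.1, -1.2,-20,-1,0,0,0,0.1, -1.45,-24,-1.5,0,0,0,0.1]'; python3 -m inch '[0,0,-1,0,0,0,0.1, 0,0,-2,0,0,0,0.1, 0,0,-3,0,0,0,0.1, 0,0,-3,0,0,0,0.1, 0,0,-3,0,0,0,0.1]'; python3 snap.py w12 wrist
```

```text
time: 15.05
tool_pos: [513.5, -339.6, 117.4]
tcp_rot: [3.138, 0.005, 1.467]
contact_force: [0.7, 0.6, -0.5]
grip_width: 50.7
time: 15.55
tool_pos: [514.0, -338.2, 87.5]
tcp_rot: [3.138, 0.005, 1.469]
contact_force: [0.7, -1.2, -0.6]
grip_width: 50.6
15.55 [ 513.98015685 -338.2436954    87.50291173] [179.81994421   0.27224399  84.16071154] [ 0.73951319 -1.20639889 -0.64755554] 50.64781582297714
```

View pics/w12.png

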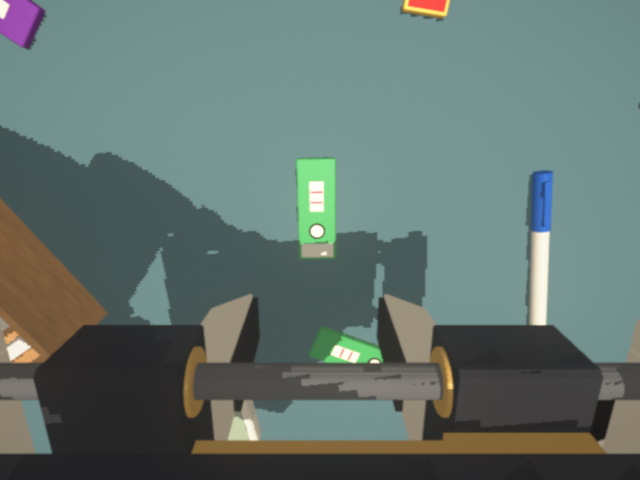

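The green target is at px x 297–336, y 158–258, nearly aligned, label at the bottom. The other green lies behind at (345,350).

Run:
```python
from h import *
import pickle
np.set_printoptions(precision=2,suppress=True)
o,c,im=pickle.load(open("w12.pkl","rb"))
h=cv2.cvtColor(im,cv2.COLOR_RGB2HSV)
m=((h[...,0]>45)&(h[...,0]<75)&(h[...,1]>140))
m[:,:280]=0;m[:,350:]=0;m[270:]=0
t=o["tool_pos"];y=o["tcp_rot"][2];f=np.array([np.cos(y),np.sin(y)]);sd=np.array([-np.sin(y),np.cos(y)])
L=[];R=[]
for r in range(164,238,3):
    xs=np.nonzero(m[r])[0];L.append(onz(c,xs.min()-.5,r,7)[:2]);R.append(onz(c,xs.max()+.5,r,7)[:2])
for P in(L,R):
    l=cv2.fitLine(np.array(P,np.float32),cv2.DIST_HUBER,0,.01,.01).ravel();print(np.degrees(np.arctan2(l[1],l[0]))%180)
L=np.array(L)-t[:2];R=np.array(R)-t[:2]
print("latL",(L@sd)[[0,12,-1]],"latR",(R@sd)[[0,12,-1]])
top=np.nonzero(m[:,310:325].all(1))[0].min();nf=(onz(c,316,top-.5,7)[:2]-t[:2])@f
tf=(onz(c,316,258,7)[:2]-t[:2])@f
print("nose fwd",nf,"tail",tf, "yaw",np.degrees(y))
```

```text
Traceback (most recent call last):
ValueError: zero-size array to reduction operation minimum which has no identity
```

Run:
```python
from h import *
import pickle
np.set_printoptions(precision=2,suppress=True)
o,c,im=pickle.load(open("w12.pkl","rb"))
h=cv2.cvtColor(im,cv2.COLOR_RGB2HSV); print(h[170,316],h[220,316],im[170,316])
m=((h[...,0]>45)&(h[...,0]<80)&(h[...,1]>140))
m[:,:280]=0;m[:,350:]=0;m[270:]=0
t=o["tool_pos"];y=o["tcp_rot"][2];f=np.array([np.cos(y),np.sin(y)]);sd=np.array([-np.sin(y),np.cos(y)])
L=[];R=[]
for r in range(164,238,3):
    xs=np.nonzero(m[r])[0]
    if len(xs)<10: continue
    L.append(onz(c,xs.min()-.5,r,7)[:2]);R.append(onz(c,xs.max()+.5,r,7)[:2])
print(len(L))
for P in(L,R):
    l=cv2.fitLine(np.array(P,np.float32),cv2.DIST_HUBER,0,.01,.01).ravel();print(np.degrees(np.arctan2(l[1],l[0]))%180)
L=np.array(L)-t[:2];R=np.array(R)-t[:2]
print("latL",(L@sd)[[0,12,-1]],"latR",(R@sd)[[0,12,-1]])
top=np.nonzero(m[:,310:325].all(1))[0].min();nf=(onz(c,316,top-.5,7)[:2]-t[:2])@f
tf=(onz(c,316,258,7)[:2]-t[:2])@f
print("nose fwd",nf,"tail",tf, "yaw",np.degrees(y))
```

```text
[ 63 108 230] [ 63 112 224] [133 230 143]
0Traceback (most recent call last):
  File "<stdin>", line 16, in <module>
cv2.error: OpenCV(4.12.0) /io/opencv/modules/imgproc/src/linefit.cpp:618: error: (-215:Assertion failed) npoints2 >= 0 || npoints3 >= 0 in function 'fitLine'
```

Run:
```python
from h import *
import pickle
np.set_printoptions(precision=2,suppress=True)
o,c,im=pickle.load(open("w12.pkl","rb"))
im2=cv2.imread("pics/w12.png")[:,:,::-1]; print((im2!=im).sum(), [tuple(im2[170,x]) for x in (290,296,300,310,334,340)])
h=cv2.cvtColor(im,cv2.COLOR_RGB2HSV)
m=((h[...,0]>45)&(h[...,0]<80)&(h[...,1]>85))
m[:,:280]=0;m[:,350:]=0;m[270:]=0
t=o["tool_pos"];y=o["tcp_rot"][2];f=np.array([np.cos(y),np.sin(y)]);sd=np.array([-np.sin(y),np.cos(y)])
L=[];R=[]
for r in range(164,238,3):
    xs=np.nonzero(m[r])[0]
    if len(xs)<5: continue
    L.append(onz(c,xs.min()-.5,r,7)[:2]);R.append(onz(c,xs.max()+.5,r,7)[:2])
print(len(L))
for P in(L,R):
    l=cv2.fitLine(np.array(P,np.float32),cv2.DIST_HUBER,0,.01,.01).ravel();print(np.degrees(np.arctan2(l[1],l[0]))%180)
L=np.array(L)-t[:2];R=np.array(R)-t[:2]
print("latL",(L@sd)[[0,12,-1]],"latR",(R@sd)[[0,12,-1]])
top=np.nonzero(m[:,300:330].mean(1)>.7)[0].min();nf=(onz(c,316,top-.5,7)[:2]-t[:2])@f
tf=(onz(c,316,258,7)[:2]-t[:2])@f
print("nose fwd",nf,"tail",tf, "yaw",np.degrees(y))
```

```text
0 [(np.uint8(122), np.uint8(154), np.uint8(150)), (np.uint8(95), np.uint8(157), np.uint8(108)), (np.uint8(131), np.uint8(229), np.uint8(141)), (np.uint8(132), np.uint8(230), np.uint8(143)), (np.uint8(121), np.uint8(218), np.uint8(132)), (np.uint8(122), np.uint8(154), np.uint8(150))]
25
85.03632
84.97606
latL [15.89 15.6  15.31] latR [-10.13 -10.47 -10.83]
nose fwd 54.41095954698771 tail -14.956460324178689 yaw 84.16071154114307
```

```bash
python3 -m inch '[-0.02,0.69,-3,0,0,0.85,0.1, -0.02,0.69,-6,0,0,0.85,0.1, -0.02,0.69,-8.5,0,0,0.85,0.1, -0.02,0.69,-10,0,0,0.85,0.1, -0.02,0.69,-10,0,0,0.85,0.1]'; python3 snap.py w13 wrist
```

```text
time: 16.1
tool_pos: [513.2, -330.4, -13.6]
tcp_rot: [3.14, 0.003, 1.484]
contact_force: [-0.6, 0.1, -0.6]
grip_width: 50.5
16.1 [ 513.21272614 -330.37167247  -13.59988301] [179.93539565   0.19458297  85.04848543] [-0.57893898  0.09602294 -0.60092583] 50.507107472185986
```

View pics/w13.png

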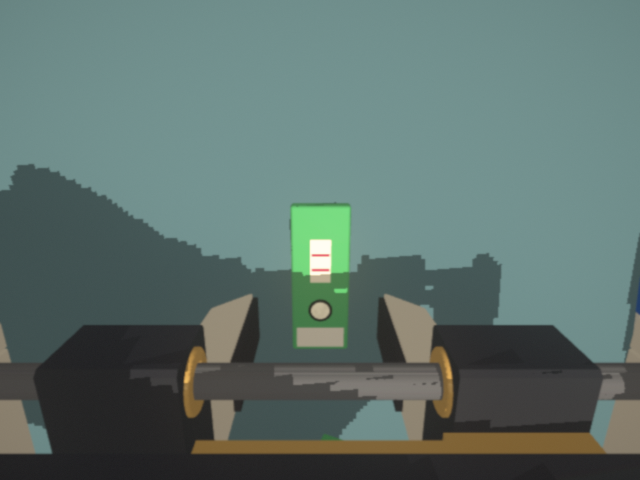

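Fingers straddle the green evenly (258/378 against 292/349). Lowering to the same height and gripping.

```bash
python3 -m inch '[0.02,-0.05,-0.6,0,0,0,0.1, 0.02,-0.05,-1.2,0,0,0,0.1, 0.02,-0.05,-1.5,0,0,0,0.1, 0.02,-0.05,-1.64,0,0,0,0.1, 0.02,-0.05,-1.64,0,0,0,0.1]'; python3 -m inch '[0,0,-0.02,0,0,0,-1, 0,0,-0.02,0,0,0,-1, 0,0,-0.02,0,0,0,-1, 0,0,-0.02,0,0,0,-1, 0,0,-0.02,0,0,0,-1]'
```

```text
time: 16.65
tool_pos: [514.2, -331.6, -28.6]
tcp_rot: [3.138, 0.005, 1.484]
contact_force: [0.8, 0.0, -0.3]
grip_width: 50.6
time: 17.15
tool_pos: [514.2, -331.7, -28.7]
tcp_rot: [3.138, 0.005, 1.484]
contact_force: [-0.1, -0.7, 0.7]
grip_width: 23.9
```

Height ended 1.3 mm higher than wanted, leaving a shallower bite. Re-gripping lower.

```bash
python3 -m inch '[0,0,0,0,0,0,0, 0,0,0,0,0,0,0, 0,0,-0.05,0,0,0,0, 0,0,-0.1,0,0,0,0, 0,0,-0.17,0,0,0,0]'; python3 -m inch '[0,0,0,0,0,0,-1, 0,0,0,0,0,0,-1, 0,0,0,0,0,0,-1, 0,0,0,0,0,0,-1, 0,0,0,0,0,0,-1]'
```

```text
time: 17.65
tool_pos: [514.2, -331.7, -30.5]
tcp_rot: [3.138, 0.005, 1.484]
contact_force: [-0.3, -1.3, -0.4]
grip_width: 45.6
time: 18.15
tool_pos: [514.2, -331.7, -30.4]
tcp_rot: [3.138, 0.005, 1.484]
contact_force: [0.2, 0.1, -1.1]
grip_width: 25.0
```

```bash
python3 -m inch '[0,0,1,0,0,0,-1, 0,0,4,0,0,0,-1, 0,0,8,0,0,0,-1, 0,3,12,0,0,-2,-1, 0,8,13,0,0,-5,-1]'; python3 -c "
from plant import bot
o=bot.get_obs();print(o['tool_pos'],o['tcp_rot'])"
```

```text
time: 18.65
tool_pos: [516.7, -255.7, 104.9]
tcp_rot: [3.129, 0.009, 1.392]
contact_force: [0.9, 0.3, -0.7]
grip_width: 25.2
[ 516.7196694  -255.71657664  104.88390677] [3.12886443 0.00940186 1.39166436]
```

```bash
python3 -m inch '[0.2,5,0,0,0,0,-1, 0.5,10,0,0,0,0,-1, 0.7,15,0,0,0,0,-1, 1,20,0,0,0,0,-1, 1.2,24,0,0,0,0,-1]'; python3 -m inch '[0,0,0,0,0,0,-1, 0,0,0,0,0,0,-1, 0,0,0,0,0,0,-1, 0,0,0,0,0,0,-1, 0,0,0,0,0,0,-1]';python3 snap.py w14 wrist; python3 -c "
from plant import bot
o=bot.get_obs();print(o['tool_pos'],o['tcp_rot'])"
```

```text
time: 19.15
tool_pos: [528.6, -13.1, 105.9]
tcp_rot: [3.128, 0.009, 1.392]
contact_force: [1.1, -0.1, 0.4]
grip_width: 25.0
time: 19.65
tool_pos: [528.6, -14.4, 105.9]
tcp_rot: [3.128, 0.009, 1.39]
contact_force: [-0.1, -0.2, -0.8]
grip_width: 25.3
19.65 [528.58812476 -14.41364988 105.89687059] [179.21044157   0.52559136  79.66861212] [-0.13411525 -0.24742788 -0.75415923] 25.296486551672082
[528.53990711 -14.2363996  105.85313573] [3.12795112 0.00913306 1.39067383]
```

View pics/w14.png

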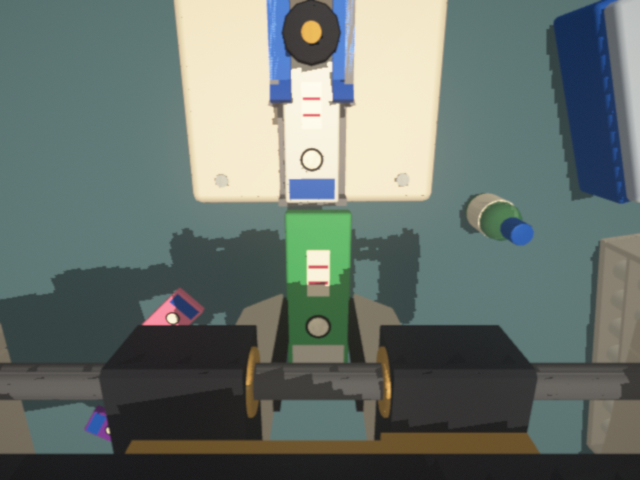

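White sits squarely in the magazine (label end at row 202, lips at 285/341). Checking its depth from lip tips to tail, and computing the corrections.

Run:
```python
from h import *
from scipy.spatial.transform import Rotation as R
import pickle
np.set_printoptions(precision=2,suppress=True)
o,c,im=pickle.load(open("w14.pkl","rb"))
a=R.from_euler("xyz",o["tcp_rot"]);b=R.from_euler("xyz",[180,0,80],degrees=True)
print("rotvec deg",np.degrees((b*a.inv()).as_rotvec()))
u=np.array([np.cos(np.radians(80)),np.sin(np.radians(80))])
lip=[onz(c,x,103,105)[:2] for x in(280,347)]
print("midlip",(lip[0]+lip[1])/2)
for r in(201,203): print("tail x",(onz(c,312,r,100)[:2]-(lip[0]+lip[1])/2)@u-5)
cv2.imwrite("pics/w14z.png",cv2.resize(im[0:230,220:400][:,:,::-1],(470,600),interpolation=cv2.INTER_CUBIC))
```

```text
rotvec deg [0.66 0.68 0.33]
midlip [540.77  72.09]
tail x -50.043524213212514
tail x -51.03534272803143
```

View pics/w14z.png

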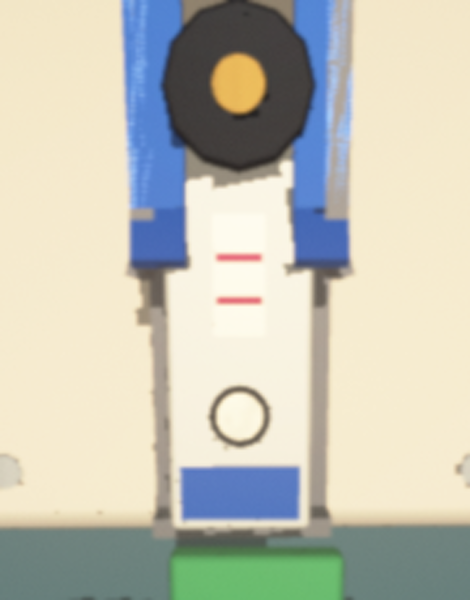

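White depth: tail x of about -50.5, so nose about 19.5, matching the felt stop. The tool had tilted 0.9°, so I'll straighten it and move to the same pre-mouth pose that worked for white.

```bash
python3 -m inch '[0.1,1,0,0.3,0.3,0.15,-1, 0.2,2,0,0.66,0.68,0.33,-1, 0.38,3.4,0,0.66,0.68,0.33,-1, 0.38,3.4,-1.5,0.66,0.68,0.33,-1, 0.38,3.4,-2,0.66,0.68,0.33,-1]'; python3 -m inch '[0,0,0,0,0,0,-1, 0,0,0,0,0,0,-1, 0,0,0,0,0,0,-1, 0,0,0,0,0,0,-1, 0,0,0,0,0,0,-1]'; python3 snap.py w15 wrist; python3 -c "
import cv2
im=cv2.imread('pics/w15.png');cv2.imwrite('pics/w15z.png',cv2.resize(im[60:340,200:440],(514,600),interpolation=cv2.INTER_CUBIC))"
```

```text
time: 20.2
tool_pos: [531.7, 21.2, 84.8]
tcp_rot: [-3.14, -0.0, 1.398]
contact_force: [-0.3, -0.4, -0.1]
grip_width: 24.4
time: 20.7
tool_pos: [531.9, 21.1, 85.1]
tcp_rot: [-3.14, -0.0, 1.398]
contact_force: [0.4, -0.0, -0.4]
grip_width: 25.0
20.7 [531.9414604   21.06241303  85.12322761] [-1.79929336e+02 -8.62089850e-03  8.00845698e+01] [ 0.39777377 -0.01772184 -0.40071284] 25.021625409019922
```

View pics/w15z.png

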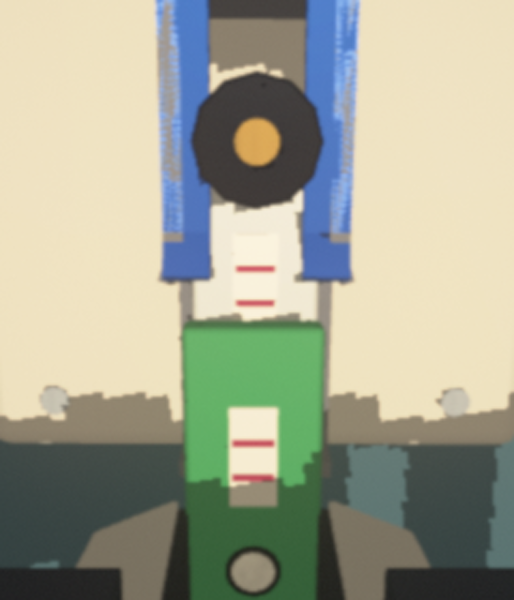

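Green nose centred and just ahead of the lips. Lowering onto the white and pressing down.

```bash
python3 -m inch '[0.045,-0.03,-0.4,0,0,0,-1, 0.045,-0.03,-0.8,0,0,0,-1, 0.045,-0.03,-1.1,0,0,0,-1, 0.045,-0.03,-1.4,0,0,0,-1, 0.045,-0.03,-1.4,0,0,0,-1]'; python3 -m inch '[0,0,-0.2,0,0,0,-1, 0,0,-0.4,0,0,0,-1, 0,0,-0.6,0,0,0,-1, 0,0,-0.8,0,0,0,-1, 0,0,-0.8,0,0,0,-1]';  python3 snap.py w16 wrist; python3 -c "
import cv2
im=cv2.imread('pics/w16.png');cv2.imwrite('pics/w16z.png',cv2.resize(im[60:340,200:440],(514,600),interpolation=cv2.INTER_CUBIC))"
```

```text
time: 21.25
tool_pos: [532.0, 20.8, 70.5]
tcp_rot: [-3.139, -0.0, 1.398]
contact_force: [-0.8, 0.1, -0.1]
grip_width: 25.3
time: 21.75
tool_pos: [532.3, 20.6, 62.5]
tcp_rot: [-3.14, 0.0, 1.398]
contact_force: [-0.2, -2.0, 2.3]
grip_width: 24.9
21.75 [532.27691492  20.61465649  62.50984038] [-1.79900472e+02  2.13601331e-03  8.00780485e+01] [-0.17121774 -1.97081965  2.34235959] 24.854497730089633
```

View pics/w16z.png

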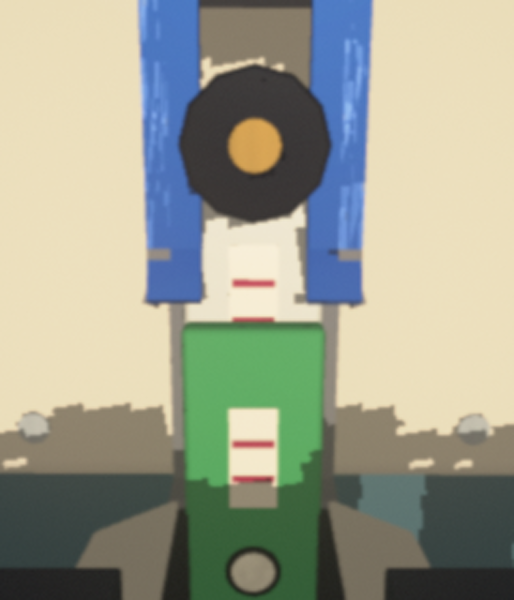

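```bash
python3 -m inch '[0,0,-0.06,0,0,0,-1, 0,0,-0.12,0,0,0,-1, 0.01,0.1,-0.12,0,0,0,-1, 0.05,0.3,-0.12,0,0,0,-1, 0.07,0.5,-0.12,0,0,0,-1]'; python3 -m inch '[0.04,0.2,0,0,0,0,-1, 0.07,0.4,0,0,0,0,-1, 0.11,0.6,0,0,0,0,-1, 0.14,0.8,0,0,0,0,-1, 0.14,0.8,0,0,0,0,-1]'
```

```text
time: 22.3
tool_pos: [533.1, 25.7, 61.5]
tcp_rot: [-3.14, 0.0, 1.398]
contact_force: [-0.8, -1.5, 3.5]
grip_width: 24.8
time: 22.8
tool_pos: [534.5, 34.1, 61.4]
tcp_rot: [-3.14, -0.0, 1.398]
contact_force: [-0.1, -0.0, 3.5]
grip_width: 25.0
```

```bash
python3 -m inch '[0.04,0.2,0,0,0,0,-1, 0.07,0.4,0,0,0,0,-1, 0.11,0.6,0,0,0,0,-1, 0.14,0.8,0,0,0,0,-1, 0.14,0.8,0,0,0,0,-1]'; python3 snap.py w17 wrist; python3 -c "
import cv2
im=cv2.imread('pics/w17.png');cv2.imwrite('pics/w17z.png',cv2.resize(im[20:300,200:440],(514,600),interpolation=cv2.INTER_CUBIC))"
```

```text
time: 23.3
tool_pos: [536.0, 42.5, 61.5]
tcp_rot: [-3.14, -0.0, 1.398]
contact_force: [-0.3, -0.6, 4.2]
grip_width: 24.9
23.3 [536.01382443  42.46912256  61.47629523] [-1.79918722e+02 -2.52762551e-02  8.00993662e+01] [-0.31495619 -0.56646392  4.20219927] 24.944489702923608
```

View pics/w17z.png

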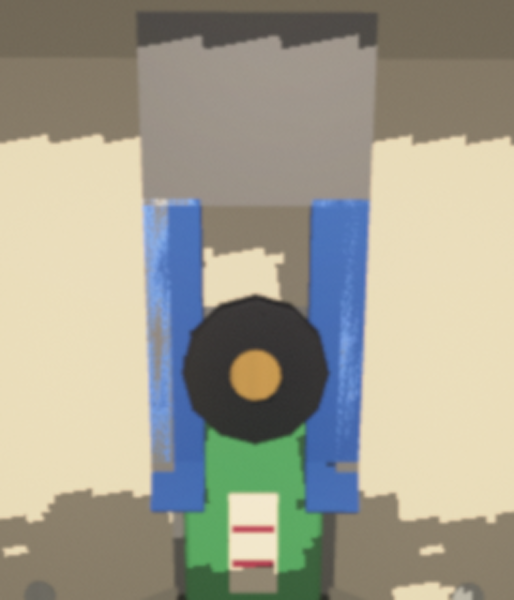

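Green is under the lips and sliding with about 1 N. Continuing slowly to the stop (expected at TCP y of about 49.3).

```bash
python3 -m inch '[0.02,0.12,0,0,0,0,-1, 0.04,0.24,0,0,0,0,-1, 0.06,0.36,0,0,0,0,-1, 0.08,0.48,0,0,0,0,-1, 0.08,0.48,0,0,0,0,-1]'; python3 -m inch '[0.005,0.04,0,0,0,0,-1, 0.01,0.08,0,0,0,0,-1, 0.02,0.12,0,0,0,0,-1, 0.025,0.16,0,0,0,0,-1, 0.025,0.16,0,0,0,0,-1]'
```

```text
time: 23.85
tool_pos: [536.8, 47.4, 61.4]
tcp_rot: [-3.14, -0.001, 1.398]
contact_force: [-0.5, -2.6, 3.2]
grip_width: 24.6
time: 24.35
tool_pos: [537.1, 49.0, 61.5]
tcp_rot: [-3.14, -0.001, 1.398]
contact_force: [0.5, -3.6, 3.3]
grip_width: 25.4
```

```bash
python3 -m inch '[0.005,0.03,0,0,0,0,-1, 0.01,0.06,0,0,0,0,-1, 0.015,0.09,0,0,0,0,-1, 0.015,0.1,0,0,0,0,-1, 0.015,0.1,0,0,0,0,-1]'
```

```text
time: 24.85
tool_pos: [537.1, 49.5, 61.4]
tcp_rot: [-3.14, 0.0, 1.398]
contact_force: [-1.0, -6.1, 4.6]
grip_width: 24.8
```

```bash
python3 -m inch '[0.005,0.03,0,0,0,0,-1, 0.01,0.06,0,0,0,0,-1, 0.015,0.09,0,0,0,0,-1, 0.015,0.11,0,0,0,0,-1, 0.015,0.11,0,0,0,0,-1]';python3 snap.py w18 wrist; python3 -c "
import cv2
im=cv2.imread('pics/w18.png');cv2.imwrite('pics/w18z.png',cv2.resize(im[20:300,200:440],(514,600),interpolation=cv2.INTER_CUBIC))"
```

```text
time: 25.35
tool_pos: [537.1, 49.5, 61.4]
tcp_rot: [-3.14, 0.002, 1.398]
contact_force: [-2.0, -8.7, 4.3]
grip_width: 24.9
25.35 [537.14555487  49.49166773  61.42076873] [-1.79902999e+02  1.13321364e-01  8.01165891e+01] [-2.04730322 -8.71216614  4.3415987 ] 24.9077630483624
```

View pics/w18z.png

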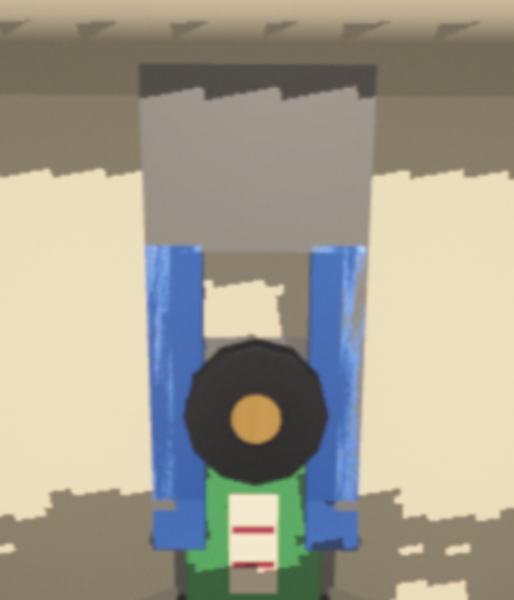

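Stop felt at the same place as white (TCP y 49.5 against 49.3): no advance under 8.7 N. Releasing the same way.

```bash
python3 -m inch '[0,0.03,0.05,0,0,0,-1, 0,0.03,0.1,0,0,0,-1, 0,0.02,0.1,0,0,0,0.1, 0,0.02,0.1,0,0,0,0.1, 0,0.02,0.1,0,0,0,0.1]'; python3 -m inch '[0,0,0,0,0,0,0.1, 0,0,2,0,0,0,0.1, 0,0,5,0,0,0,0.1, 0,-4,7,0,0,0,0.1, 0,-8,7,0,0,0,0.1]';python3 snap.py w19 wrist;python3 snap.py t19 top; python3 -c "
import cv2
im=cv2.imread('pics/w19.png');cv2.imwrite('pics/w19z.png',cv2.resize(im[0:300,190:430],(480,600),interpolation=cv2.INTER_CUBIC))
im=cv2.imread('pics/t19.png');cv2.imwrite('pics/t19z.png',cv2.resize(im[180:270,140:260],(800,600),interpolation=cv2.INTER_CUBIC))"
```

```text
time: 25.9
tool_pos: [536.8, 50.3, 62.1]
tcp_rot: [-3.139, 0.001, 1.398]
contact_force: [-0.0, 1.0, 1.0]
grip_width: 44.2
time: 26.4
tool_pos: [538.7, -29.7, 135.2]
tcp_rot: [3.138, 0.001, 1.401]
contact_force: [-1.0, -0.4, -0.3]
grip_width: 50.2
26.4 [538.66270012 -29.68408936 135.17587465] [1.79810140e+02 5.51381953e-02 8.02984109e+01] [-1.00036538 -0.4219459  -0.28686786] 50.19745239244555
26.45 [538.00530226 -35.85493981 133.74193783] [179.899924     0.24556642  80.07044131] [ 0.49366714 -4.36027931 -0.02563717] 50.55938193536594
```

View pics/w19z.png

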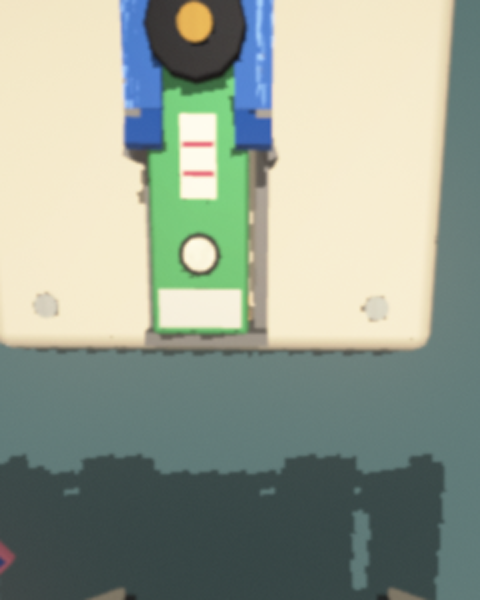

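View pics/t19z.png

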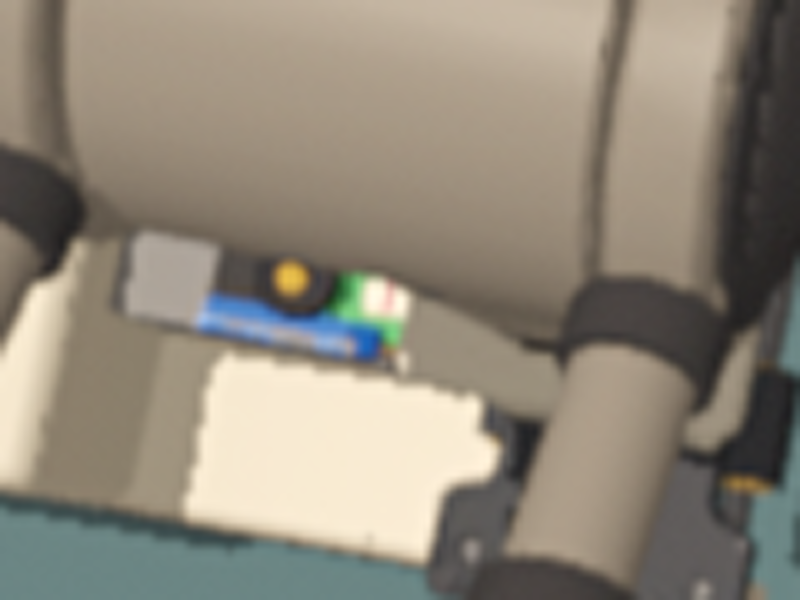

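Green is held under the lips, let go. Backing the arm away for a clear scene/top check.

```bash
python3 -m inch '[-1,-4,0,0,0,0,0.1, -2,-9,0,0,0,0,0.1, -4,-14,1,0,0,0,0.1, -6,-19,1,0,0,0,0.1, -8,-22,1,0,0,0,0.1]';python3 -m inch '[-1,-4,0,0,0,0,0.1, -2,-8,0,0,0,0,0.1, -2,-8,0,0,0,0,0.1, -2,-8,0,0,0,0,0.1, -2,-8,0,0,0,0,0.1]';python3 snap.py s20 scene;python3 snap.py t20 top; python3 -c "
import cv2
im=cv2.imread('pics/s20.png');cv2.imwrite('pics/s20z.png',cv2.resize(im[195:315,400:560],(800,600),interpolation=cv2.INTER_CUBIC))
im=cv2.imread('pics/t20.png');cv2.imwrite('pics/t20z.png',cv2.resize(im[180:270,140:260],(800,600),interpolation=cv2.INTER_CUBIC))"
```

```text
time: 27.0
tool_pos: [457.0, -254.8, 142.8]
tcp_rot: [3.141, 0.002, 1.395]
contact_force: [1.7, 0.2, -0.4]
grip_width: 50.3
time: 27.5
tool_pos: [437.3, -333.3, 142.4]
tcp_rot: [-3.141, 0.001, 1.396]
contact_force: [0.4, 0.7, 0.4]
grip_width: 50.2
27.5 [ 437.27618368 -333.32354836  142.43117011] [-1.79969006e+02  6.30838704e-02  7.99679897e+01] [0.38011058 0.67654006 0.41013484] 50.16502645987793
27.55 [ 437.42574837 -333.22918904  142.58566817] [-1.79981054e+02  8.10243651e-02  8.00057898e+01] [-0.57701778 -0.16194283 -0.0420449 ] 50.38839177702019
```

View pics/s20z.png

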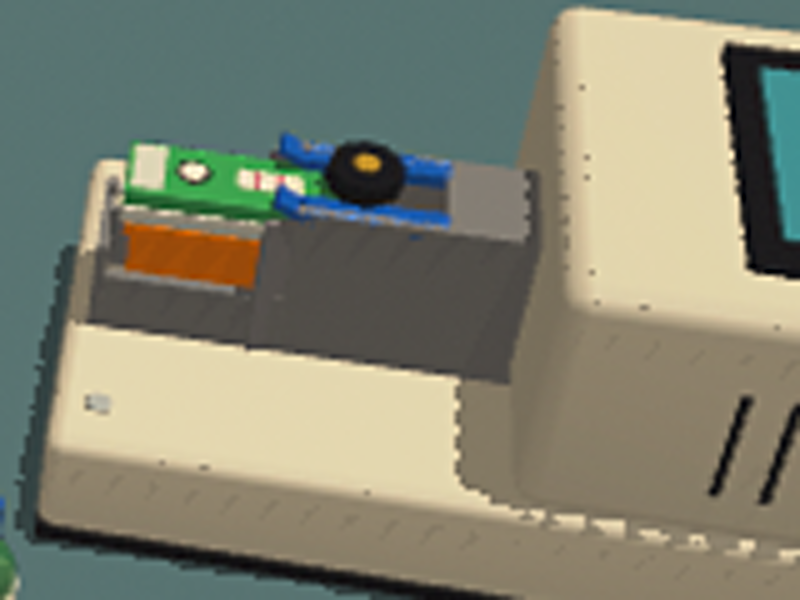

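View pics/t20.png

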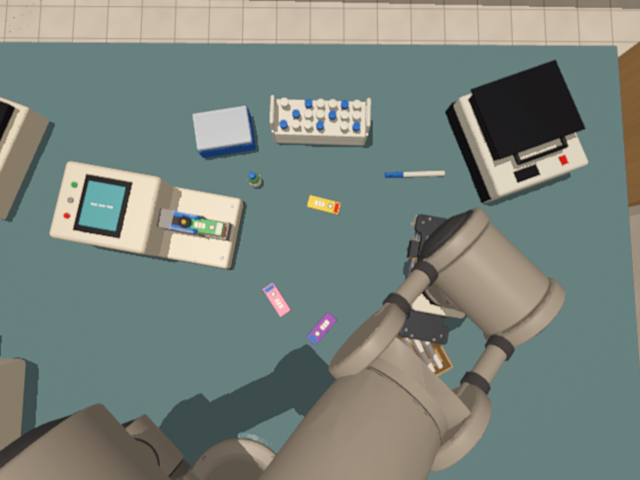

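View pics/t20z.png

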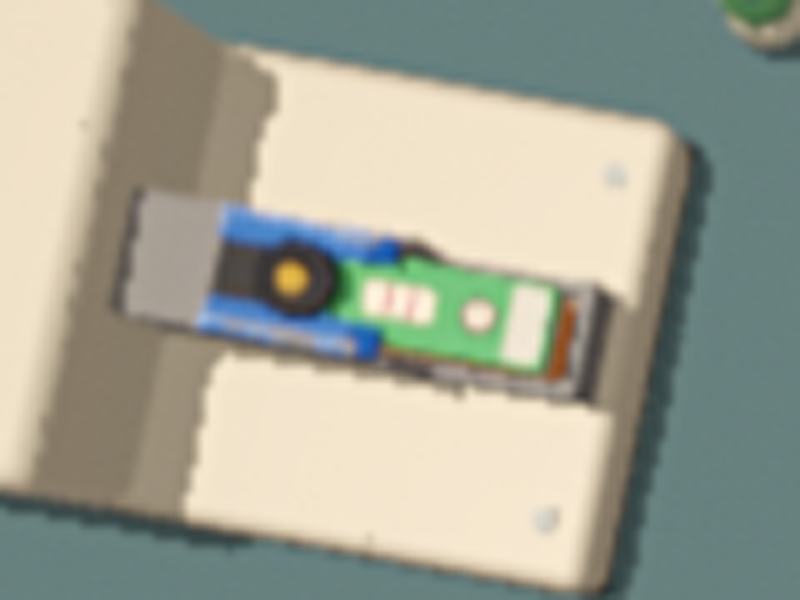

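Scene and top views agree: green on top with its tail where white's was, white level beneath, and bystanders unmoved. A closer look at the tail ends, to make sure white didn't shift back.

```bash
python3 -c "
import cv2,numpy as np
im=cv2.imread('pics/t20.png')[212:244,208:238];im0=cv2.imread('pics/s20.png')[218:256,418:458]
a=cv2.resize(im,(390,416),interpolation=cv2.INTER_NEAREST);b=cv2.resize(im0,(400,380),interpolation=cv2.INTER_NEAREST)
c=np.zeros((416,800,3),np.uint8);c[:,:390]=a;c[:380,400:]=b;cv2.imwrite('pics/z20.png',c)"
```

```text
(no output)
```

View pics/z20.png

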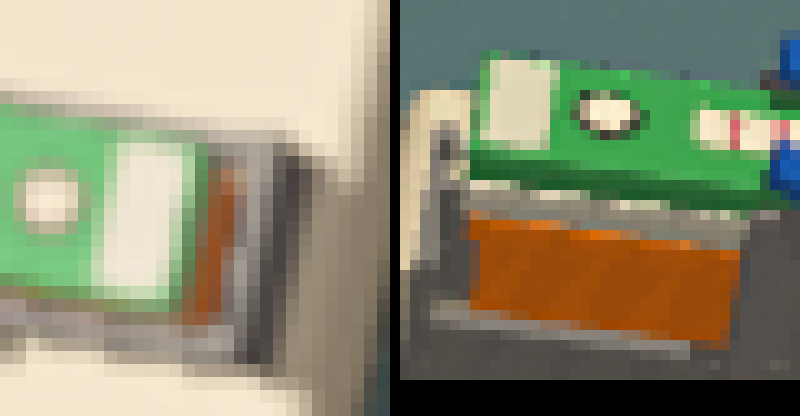

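Green, white and platform tails line up (right crop, x about 470), and no white shows behind green in the top view. Handing in.

```bash
python3 -c "
from plant import bot
o=bot.get_obs();print(o['time'],o['contact_force']);print(bot.close_job())"
```

```text
27.6 [ 0.04716998  0.82453225 -0.44915355]
the job is handed in; nothing more can be done
None
```

Both cassettes are loaded in the magazine, the white patient test first and the green control on top. I handed the job in at 27.6 s with the arm well clear.

- **Which green:** I took the one nearest the base, about 608 mm away against about 690 mm for the other.
- **Fully home:** Both were pressed down, slid under the lips and stopped at the same place (TCP y 49.3 for white, 49.5 for green). They did not advance under 9.6 N and 8.7 N, when sliding should take at most 6 N. The wrist camera put the white's nose at reader x of about 19.5 mm, inside the stop plate's 18–38 mm range.
- **After release:** In the scene view the tails of the green, the white and the platform line up, and no white shows behind the green from above. The bystanders that could be seen had not moved. In the last top view the arm hid part of the bench, including the carton, the timer and the other green.
- **Not confirmed:** The home switch is hidden under the thumbscrew, so that it is pressed in is inferred from the felt stop and the measured depth.
- **Tool reading disagreed:** The fingertips were about 31 mm above the TCP position the robot reported. My first attempt to close on the white shut above it without touching it. I corrected this from the camera images and gripped both from there.
- **Green re-gripped:** I opened and gripped the green once more, about 1.8 mm lower, for a deeper hold.

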